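Dress the farm-shop counter: stand up the price sign and lay out the dried goods

TASK

Get the counter ready for customers: the chalkboard sign lies on its face, so fold out the prop leg on its back, stand it up on the leg about where it lies and leave it facing the customers on the far side. Take everything off the cardboard and set it out upright in the white tray in two neat straight rows along the middle of its two lanes: the oblong boxes in the lane nearer you, side by side, long sides running straight across the lane, and the round pots in the lane nearer the customers, with a finger's width between neighbours. Leave the other things on the counter alone.

Things in the scene. Friction and masses are not known exactly. Their poses are not given: they have to be found in the camera images.
- sign: Loose chalkboard sign, 0.27 kg: wooden board 110 (own x) x 100 (y) x 16 mm thick (z 0 to 16) plus a handle 34 mm wide from x = 55 to 107 mm. Starts flat on its slate face, back up, handle away from the robot, beside the tray (the stock is on the other side). Origin: centre of the 110 x 100 slate face; x up the sign to the handle, z out of its back. Bottom edge at x = -55 mm. Its leg: sign_leg.
- sign_leg (a joint): Prop leg on the sign's back: steel bar, 0.07 kg, 24 mm wide (sign's y), 10 mm thick, hinged at leg_hinge about the sign's y; free end at its bottom. 0 = flat on the back (16 to 26 mm above the face); the free end swings away from the back to a stop at 0.7 rad. Friction (0.07 N m) keeps it where it is left. At 0.7, bottom edge and leg end on the counter, the sign leans back 16 degrees from upright.
- leg_hinge (a point): The leg's hinge pin, fixed on the sign: sign frame (35, 0, 21) mm. Axes as the sign's.
- leg_foot (a point): The free end of the leg, centre of its end face, 86 mm from the hinge pin; turns with the leg (own x points along the leg to the hinge).
- sign_handle (a point): Middle of the sign's handle, in the middle of its thickness: sign frame (85, 0, 8) mm. Axes as the sign's.
- sign_bottom (a point): Middle of the sign's bottom edge on the face side, the line it tips up and stands on: sign frame (-55, 0, 0) mm (the edge is cut at 16 degrees, so it sits flat when standing). With the leg open it falls back on to the leg by its own weight once tipped past about 75 degrees. Axes as the sign's.
- tray: White foam display tray, fixed: outside 220 (own x) x 300 (y) mm, rim 30 mm high, walls 15 mm thick, floor 12 mm above the counter. A ridge along y (8 mm wide, 6 mm high, at x = 8 mm) parts two lanes 270 mm long: back lane on the robot's side (x -95 to 4 mm), front lane on the customers' side (x 12 to 95 mm). Origin: centre of the underside; x points to the customers.
- back_lane (a point): Centre of the back lane's floor (99 mm wide); axes as the tray's, the lane runs along y.
- front_lane (a point): Centre of the front lane's floor (83 mm wide); axes as the tray's, the lane runs along y.
- sheet: The flat sheet of cardboard on the counter, fixed, 280 (own x) x 200 (own y) x 4 mm, on which the stock stands at the start. Origin: centre of its underside.
- far_side (a point): Middle of the counter on the customers' side, beyond the tray: customers stand there (+x).
- box0: An oblong clip-lid food box with dark dried goods in it, 66 long (own x) x 50 wide (own y) x 48 mm tall, about 0.13 kg, loose. Origin: centre of its underside, z up. None when it is absent.
- box1: An oblong clip-lid food box with dark dried goods in it, 66 long (own x) x 50 wide (own y) x 48 mm tall, about 0.13 kg, loose. Origin: centre of its underside, z up. None when it is absent.
- box2: An oblong clip-lid food box with dark dried goods in it, 66 long (own x) x 50 wide (own y) x 48 mm tall, about 0.13 kg, loose. Origin: centre of its underside, z up. None when it is absent.
- pot0: A round lidded food pot with dark dried goods in it, 50 mm in diameter, 38 mm tall, about 0.09 kg, loose. Origin: centre of its underside, z up. None when it is absent.
- pot1: A round lidded food pot with dark dried goods in it, 50 mm in diameter, 38 mm tall, about 0.09 kg, loose. Origin: centre of its underside, z up. None when it is absent.
- pot2: A round lidded food pot with dark dried goods in it, 50 mm in diameter, 38 mm tall, about 0.09 kg, loose. Origin: centre of its underside, z up. None when it is absent.
- tape: A roll of parcel tape lying flat, 84 mm across, 22 mm high, between the robot and the tray. Loose; a bystander, to be left alone.
- marker: A chalk marker lying on the counter, 130 mm long, 14 mm thick, between the robot and the tray. Loose; a bystander, to be left alone.
- oil: A small bottle of oil, 56 mm across, 110 mm tall, beyond the tray. Loose; a bystander, to be left alone.
- pickles: A jar of pickles, 72 mm across, 80 mm tall, beyond the tray. Loose; a bystander, to be left alone.
- coins: A shallow wooden coin dish, 85 x 150 x 22 mm, beyond the tray. Loose; a bystander, to be left alone.
- calc: A pocket calculator, 120 x 75 x 16 mm, beyond the tray. Loose; a bystander, to be left alone.

How it is judged:
By the outcome, as a careful person would: the job done as asked, in the order asked, and still so for the second after the job is handed in, with the robot touching nothing.
Of box0, box1, box2, pot0, pot1, pot2 only 4 to 6 are there at a start; the rules pass over those that are not, and their reading is None.
At some moment in a run one of box0, box1, box2, pot0, pot1, pot2 may be knocked a few centimetres aside while the robot is not near it.
Once in a run the grip may slacken for a moment while it holds something.
It also fails if it takes over 200 s, if anything falls off the work surface, if the arm or the gripper's body presses on something with over 40 N, if the wrist force passes 120 N, or if a joint passes its speed limit or range.

ROBOT

A 6-joint arm with a two-finger parallel gripper is mounted at the origin on the work surface. World frame = base frame: x ahead of the robot, y to its left, z up, the work surface at z = 0. Lengths are in mm, angles in rad, forces in N, time in s.
With the tool pointing down it reaches from about 300 to 775 mm from the base axis. Payload 14.6 kg.
Tool frame: the origin (TCP) lies between the finger pads; the fingertips stand manip.finger_overhang ahead of it and the grasp point (between the pads) lies 2 mm behind it (manip.finger_overhang is the distance from the TCP to the fingertips, in mm); z points along the fingers, y is the direction in which the jaws open and shut (so a half turn about z gives the same grasp; the last joint's range is limited). The gripper opens to 94 mm and grips with 3 to 60 N. Pads are 16 mm wide; open, the fingers measure 119 mm over their backs; the gripper's body (75 mm by 177 mm) begins 78 mm behind the grasp point.
Start: joints at [-1.17, 0.3, 1.521, -0, 1.321, -0.067], TCP at [248, -490.903, 222.446] pointing down, gripper open.
Joint ranges: [-3.03, 3.03], [-0.79, 2.21], [0.23, 2.52], [-1.04, 4.18], [0, 3.07], [-2.55, 2.55]. Speed limits (rad/s): [2.22, 2.22, 2.57, 3.14, 3.14, 3.14].

INTERFACE

Orientations are given as [roll, pitch, yaw] about the fixed x, y, z axes, in that order (R = Rz(yaw) Ry(pitch) Rx(roll)).
In Python, from cell import manip gives the robot as it stands.
- The arm moves only by the tool drive_tool, never from a script. Its argument "steps" is a list of rows, each an object with "delta_pos": the shift along the world's x, y, z in mm, a list of three; "yaw": the turn about the world's z in rad; "hand": the finger opening in mm, from 0 to 94. A call has 1 to 5 rows; each row shifts and turns the commanded pose from where the row before left it; what a row does not reach is not made up. A row lasts 1/12 s, in which the tool goes at most 41.7 mm and 7.16 degrees, less where a joint would pass 70% of its speed; a pose out of reach is approached as far as the arm can. A call is refused whole if a number of a shift passes 41.7 or a number of a turn 0.125, either way. A call with a gripper value outside its range is refused whole. The fingers move at their own pace and stop on an object; "squeeze" is the grip in N (left out, the last holds). Time passes only in rows, so rows that do not move let the fingers close. It gives the time, the measured TCP pose, the force and the opening at its end, in the units of the state.
- manip.read_state(): the state, without advancing time (a new reading comes with each control period).
- manip.camera(name): name is "scene" or "side" or "wrist"; returns a dict with "frame" (400x640x3 uint8, red, green, blue), "range_z" (400x640 float32, mm along the optical axis (not along the pixel's ray), 0 where there is no reading), "intrinsics" (3x3 intrinsics, pixels), "position" and "attitude" of the camera in the world. Camera axes: x right, y down, z forward; pixel columns grow to the right and rows downward; lengths in mm; the calibration is good to about 2 mm. A picture is of the moment at which its call begins.
- manip.sign_off(): hands the job in, once; it reports no verdict.
The state is a dict: "clock": time; "joints": joint angles; "qd": joint speeds; "effort": joint torques, N m; "eef_pos": TCP position; "eef_rot": TCP orientation; "wrist_force": force on the tool from outside, world axes, zero at the start; "moment": the same for the moment, N m; "finger_gap": finger opening in mm.
Only numpy, scipy, OpenCV 4.12 (cv2) and the standard library are available. Lean on these libraries where they do the work, as an engineer would, in place of code of your own. Each camera call takes 0.05 s, during which the arm holds its last target.

## Working session

There is one attempt and no reset: what is moved stays moved. The work goes in short steps, Python scripts to look and compute and a tool call to move; the robot and the scene stay as the last step left them, time stands still between calls to the robot, and variables do not carry over. Pictures are saved under pics/ and viewed, and the job is handed in when it is done.

Besides the shell and the picture viewer there is one more tool, called after "Request:" as name(argument=value, ...) on one line, values as JSON. drive_tool: Moves the arm, as the interface text tells. Its arguments: {"type":"object","properties":{"steps":{"type":"array"},"squeeze":{"type":"number"}},"required":["steps"]}

```bash
ls -la; mkdir -p pics; cat > h.py <<'E'
import numpy as np, cv2, sys
from cell import manip
def snap(n,f):
    c=manip.camera(n); cv2.imwrite('pics/%s.png'%f,c['frame'][:,:,::-1]); np.savez('pics/%s.npz'%f,**{k:np.array(v) for k,v in c.items()}); return c
def load(f): return dict(np.load('pics/%s.npz'%f))
E
python3 - <<'E'
from h import *
print(manip.read_state(), manip.finger_overhang)
for n in('scene','side','wrist'):
    c=snap(n,n+'0'); print(n,c['intrinsics'],c['position'],c['attitude'],(c['range_z']>0).mean())
E
```

```text
total 12
drwxr-xr-x  3 agent agent 4096 Dec  6 20:38 .
drwxr-xr-x 23 root  root  4096 Dec  6 20:38 ..
drwxr-xr-x  2 agent agent 4096 Dec  6 20:38 pics
{'clock': 0.0, 'joints': array([-1.16961417e+00,  3.00469405e-01,  1.52160159e+00, -1.25716408e-05,
        1.32071698e+00, -6.66027237e-02]), 'qd': array([-1.76252562e-04, -4.54601682e-05, -1.67914100e-04,  4.33361044e-04,
        1.27475162e-03,  1.98236351e-03]), 'effort': array([-1.50591990e-03, -5.31821108e+01, -3.52735233e+01,  7.07901525e-02,
        2.45206797e-02, -3.68955239e-05]), 'eef_pos': array([ 247.89361342, -490.6800451 ,  221.87857845]), 'eef_rot': array([-3.14039917e+00, -6.74029652e-05,  4.67787962e-01]), 'wrist_force': array([0.03540849, 1.0167547 , 0.02975569]), 'moment': array([-0.07073129, -0.02623443,  0.02518879]), 'finger_gap': 93.96260565803395} 17.0
scene [[440.9040223    0.         317.46480487]
 [  0.         440.9040223  196.86415132]
 [  0.           0.           1.        ]] [1608.1909425   -32.50629117  706.79210756] [-2.13540209 -0.02097912  1.56210662] 0.99593359375
side [[430.24205415   0.         312.58165771]
 [  0.         430.24205415 198.52012421]
 [  0.           0.           1.        ]] [433.3676518  727.89301995 879.62195841] [-2.41015219 -0.01200426 -2.95781596] 0.9961484375
wrist [[351.2847252    0.         324.06884662]
 [  0.         351.2847252  203.70628634]
 [  0.           0.           1.        ]] [ 314.29965301 -458.06751314  383.4455589 ] [ 2.88388787e+00  1.54030688e-03 -1.10261168e+00] 0.9958828125
```

View pics/scene0.png

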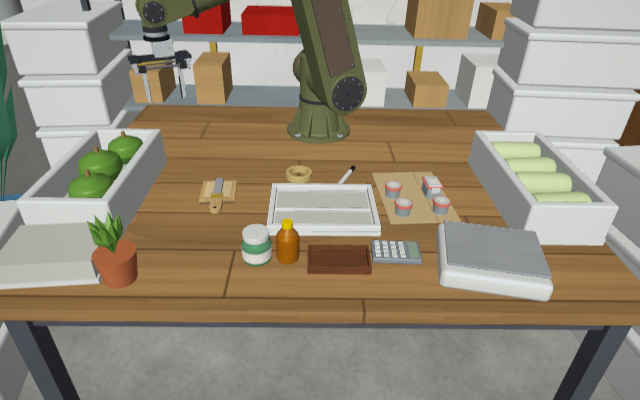

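View pics/side0.png

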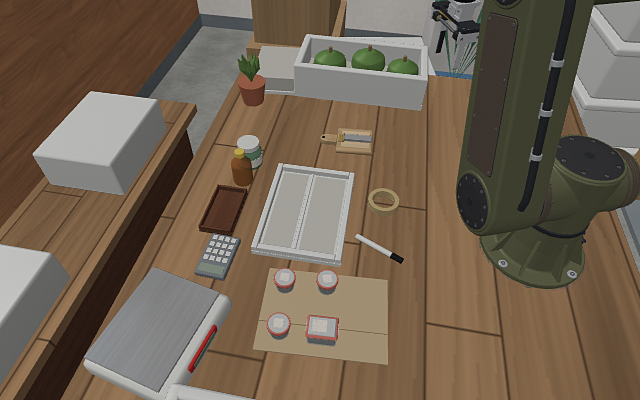

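View pics/wrist0.png

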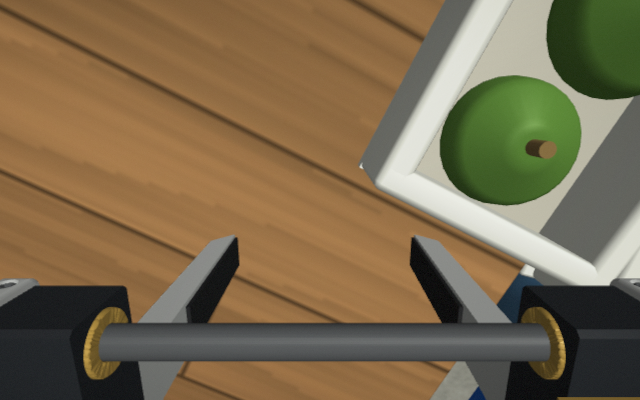

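```bash
cat >> h.py <<'E'
from scipy.spatial.transform import Rotation as Ro
def ray(c,px,z):
    px=np.atleast_2d(np.asarray(px,float)); K=c['intrinsics']; R=Ro.from_euler('xyz',c['attitude']).as_matrix()
    d=np.c_[px,np.ones(len(px))]@np.linalg.inv(K).T@R.T
    p=np.asarray(c['position']); return p+d*((z-p[2])/d[:,2])[:,None]
def proj(c,P):
    P=np.atleast_2d(np.asarray(P,float)); R=Ro.from_euler('xyz',c['attitude']).as_matrix()
    q=(P-c['position'])@R@c['intrinsics'].T; return q[:,:2]/q[:,2:]
def cloud(c):
    h,w=c['range_z'].shape; v,u=np.mgrid[:h,:w]; K=c['intrinsics'];z=c['range_z']
    X=np.dstack([(u-K[0,2])/K[0,0]*z,(v-K[1,2])/K[1,1]*z,z]); R=Ro.from_euler('xyz',c['attitude']).as_matrix()
    return X@R.T+c['position']
def crop(f,x0,y0,x1,y1,s,out):
    im=cv2.imread('pics/%s.png'%f)[y0:y1,x0:x1]; cv2.imwrite('pics/%s.png'%out,cv2.resize(im,None,fx=s,fy=s,interpolation=cv2.INTER_CUBIC))
E
python3 - <<'E'
from h import *
crop('scene0',190,155,470,275,2.8,'s0a')
crop('side0',230,110,420,370,2.3,'d0a')
crop('side0',310,115,390,165,8,'d0b')
for f in('scene0','side0'):
    c=load(f);P=cloud(c)
    for u,v in ([(290,210),(430,150),(420,240)] if f=='scene0' else [(350,300),(400,170),(322,328),(285,279)]): print(f,u,v,P[v,u].round(1),ray(c,(u,v),0).round(1))
E
```

```text
scene0 290 210 [585.3 -85.9  14.3] [[564.2 -87.    0. ]]
scene0 430 150 [172.6 402.2   4.7] [[163.  405.1   0. ]]
scene0 420 240 [ 6.958e+02  2.588e+02 -6.000e-01] [[696.6 258.6   0. ]]
side0 350 300 [427.4 239.2   2.8] [[427.4 237.6   0. ]]
side0 400 170 [ 336.3 -210.8   -0.5] [[ 336.3 -210.3    0. ]]
side0 322 328 [475.8 340.3  52. ] [[478.5 315.9   0. ]]
side0 285 279 [576.9 237.8  43.7] [[584.4 212.2   0. ]]
```

View pics/s0a.png

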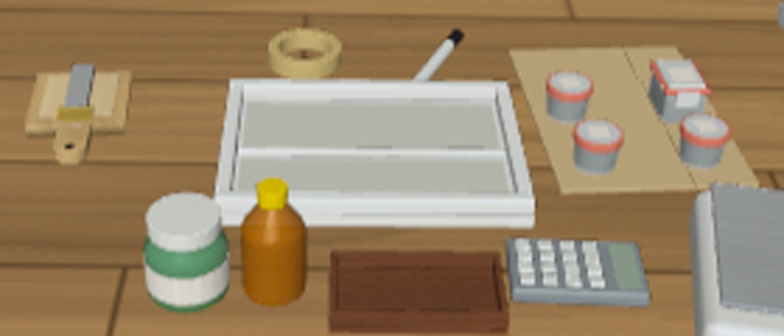

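View pics/d0a.png

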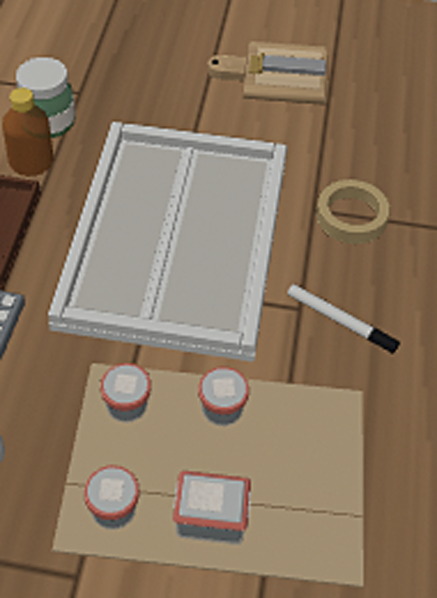

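View pics/d0b.png

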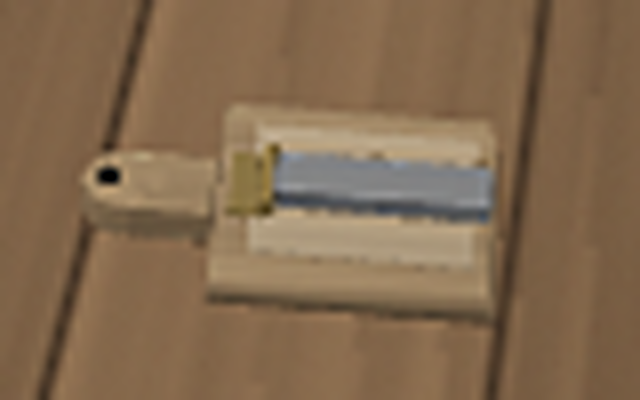

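```bash
python3 - <<'E'
from h import *
c=load('side0')
px=lambda l:[(310+a/8-0.4,115+b/8-0.4) for a,b in l]
print('board z16',ray(c,px([(228,105),(495,125),(490,300),(208,280)]),16).round(1))
print('leg z26',ray(c,px([(278,150),(492,166),(490,210),(275,207)]),26).round(1))
print('hole z16',ray(c,px([(108,176),(85,176)]),16).round(1))
for f in('side0','scene0'):
    c=load(f);P=cloud(c)
    m=(P[...,2]>11)&(P[...,2]<32)&(P[...,1]<-140)&(P[...,1]>-400)&(P[...,0]>300)&(P[...,0]<620)
    Q=P[m]
    n,l,s,ce=cv2.connectedComponentsWithStats(m.astype(np.uint8))
    for i in range(1,n):
        if s[i,4]>60:
            Q=P[l==i]; print(f,s[i],cv2.minAreaRect(Q[:,:2].astype(np.float32)),np.percentile(Q[:,0],[1,99]),np.percentile(Q[:,1],[1,99]))
    m2=m&(P[...,2]>22); Q=P[m2]; print('leg',len(Q),cv2.minAreaRect(Q[:,:2].astype(np.float32)))
    # red lids
    hsv=cv2.cvtColor(c['frame'],cv2.COLOR_RGB2HSV)
    # stock tops
    m=(P[...,2]>36)&(P[...,2]<60)&(P[...,1]>150)&(P[...,1]<420)&(P[...,0]>380)&(P[...,0]<660)
    n,l,s,ce=cv2.connectedComponentsWithStats(m.astype(np.uint8))
    for i in range(1,n):
        if s[i,4]>60:
            Q=P[l==i]; zt=np.percentile(Q[:,2],90); T=Q[Q[:,2]>zt-3]; print(f,'stock',ce[i].round(),zt.round(1),cv2.minAreaRect(T[:,:2].astype(np.float32)))
    # tray rim
    m=(P[...,2]>25)&(P[...,2]<35)&(P[...,1]>-190)&(P[...,1]<190)&(P[...,0]>380)&(P[...,0]<680)&(c['frame'].min(2)>150)
    Q=P[m]; print('tray',len(Q),cv2.minAreaRect(Q[:,:2].astype(np.float32)))
E
```

```text
board z16 [[ 540.6 -348.1   16. ]
 [ 435.5 -356.6   16. ]
 [ 427.8 -253.4   16. ]
 [ 533.  -243.8   16. ]]
leg z26 [[ 516.4 -312.3   26. ]
 [ 434.3 -319.    26. ]
 [ 432.6 -293.    26. ]
 [ 513.  -278.6   26. ]]
hole z16 [[ 580.  -295.9   16. ]
 [ 588.7 -294.2   16. ]]
side0 [320 128  52  25 888] ((510.27880859375, -301.21441650390625), (158.50112915039062, 108.1746826171875), 1.6365127563476562) [432.85517685 584.38913696] [-354.37441556 -249.66487783]
leg 204 ((520.9265747070312, -228.47036743164062), (218.28794860839844, 135.8420867919922), 74.75881958007812)
side0 stock [284. 277.] 44.0 ((580.960205078125, 231.5775146484375), (45.72065353393555, 47.722267150878906), 33.74090576171875)
side0 stock [327. 279.] 44.0 ((485.45123291015625, 217.701416015625), (47.731388092041016, 47.920562744140625), 17.876102447509766)
side0 stock [278. 324.] 44.5 ((567.8428955078125, 341.4439697265625), (45.731101989746094, 48.873985290527344), 14.7051362991333)
side0 stock [322. 328.] 53.3 ((476.5741882324219, 336.5480041503906), (61.71708297729492, 46.156524658203125), 2.9701778888702393)
tray 1379
[... 340 characters left out ...]
312), (217.41537475585938, 138.97808837890625), 74.73701477050781)
scene0 stock [432. 183.] 55.0 ((480.41229248046875, 333.09442138671875), (65.0023193359375, 45.50495910644531), 2.6498818397521973)
scene0 stock [393. 185.] 46.0 ((488.7769470214844, 215.0723419189453), (46.47071075439453, 47.07085418701172), 69.24754333496094)
scene0 stock [441. 201.] 45.8 ((567.8145141601562, 339.05279541015625), (47.756587982177734, 48.18879318237305), 10.675034523010254)
scene0 stock [403. 203.] 45.8 ((582.6536254882812, 228.97637939453125), (47.44513702392578, 47.184722900390625), 48.50129318237305)
tray 1054 ((570.375732421875, 4.375274658203125), (299.1748046875, 219.11688232421875), 89.97373962402344)
```

Request:
drive_tool(steps=[{"delta_pos": [36,38,0],"yaw": -0.077,"hand": 60},{"delta_pos": [36,38,0],"yaw": -0.077,"hand": 60},{"delta_pos": [36,38,0],"yaw": -0.077,"hand": 60},{"delta_pos": [36,38,0],"yaw": -0.077,"hand": 60},{"delta_pos": [36,38,0],"yaw": -0.077,"hand": 60}])

```text
clock: 0.57
eef_pos: [392.2, -338.0, 222.4]
eef_rot: [-3.141, 0.0, 0.079]
wrist_force: [0.5, -0.2, 0.9]
finger_gap: 63.6
```

Request:
drive_tool(steps=[{"delta_pos": [0,0,0],"yaw": 0,"hand": 60},{"delta_pos": [0,0,0],"yaw": 0,"hand": 60}])

```text
clock: 0.73
eef_pos: [392.3, -338.3, 222.3]
eef_rot: [-3.141, 0.0, 0.086]
wrist_force: [-0.7, 0.1, 0.2]
finger_gap: 60.3
```

```bash
python3 - <<'E'
from h import *
c=snap('wrist','w1'); s=manip.read_state(); print(s['eef_pos'],s['eef_rot'],s['wrist_force'],s['finger_gap'],c['position'])
E
```

```text
[ 391.44889774 -339.39136013  222.32060654] [-3.14153271e+00  2.91240036e-04  8.53583292e-02] [-0.46863613 -0.7713523  -0.12224441] 59.7802279019905 [ 466.34876135 -332.51194859  383.80854304]
```

View pics/w1.png

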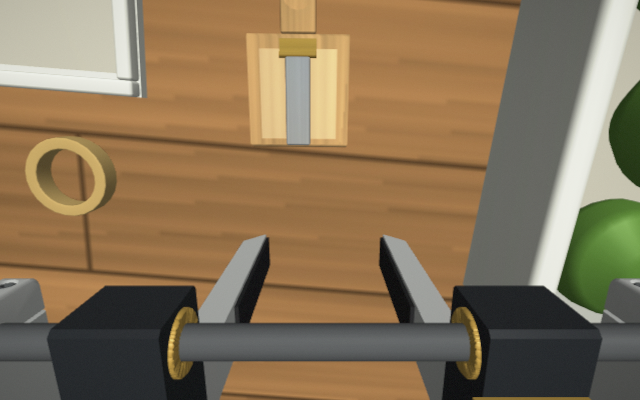

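```bash
python3 - <<'E'
from h import *
c=load('w1')
print(ray(c,[(247,34),(349,35),(347.5,145.5),(250.5,145.5)],16).round(1))
print('leg',ray(c,[(286,57),(310.5,57),(310.5,144),(286.5,144)],26).round(1))
print('neck',ray(c,[(281,30),(315.5,30)],16).round(1))
E
```

```text
[[ 531.1 -252.3   16. ]
 [ 538.7 -350.    16. ]
 [ 433.9 -359.5   16. ]
 [ 425.2 -259.2   16. ]]
leg [[ 512.5 -292.    26. ]
 [ 514.5 -315.1   26. ]
 [ 433.  -321.4   26. ]
 [ 430.9 -297.3   26. ]]
neck [[ 537.4 -284.6   16. ]
 [ 540.3 -317.6   16. ]]
```

Request:
drive_tool(steps=[{"delta_pos": [10,6.4,-26],"yaw": 0,"hand": 50},{"delta_pos": [10,6.4,-26],"yaw": 0,"hand": 50},{"delta_pos": [10,6.4,-26],"yaw": 0,"hand": 50},{"delta_pos": [10,6.4,-26],"yaw": 0,"hand": 50},{"delta_pos": [10,6.4,-26],"yaw": 0,"hand": 50}])

```text
clock: 1.2
eef_pos: [440.6, -308.7, 91.1]
eef_rot: [3.141, 0.0, 0.082]
wrist_force: [0.5, -0.2, 0.6]
finger_gap: 49.9
```

Request:
drive_tool(steps=[{"delta_pos": [0,0,-20],"yaw": 0,"hand": 50},{"delta_pos": [0,0,0],"yaw": 0,"hand": 50},{"delta_pos": [0,0,0],"yaw": 0,"hand": 50}])

```text
clock: 1.45
eef_pos: [440.3, -308.5, 72.2]
eef_rot: [-3.14, 0.001, 0.082]
wrist_force: [0.4, -0.6, 0.8]
finger_gap: 50.0
```

```bash
python3 - <<'E'
from h import *
c=snap('wrist','w2'); s=manip.read_state(); print(s['eef_pos'],s['eef_rot'],s['wrist_force'],s['finger_gap'],c['position'])
c=snap('side','d2');crop('side2' if 0 else 'd2',300,90,420,180,6,'d2a')
E
```

```text
[ 440.88374078 -308.85730859   73.3225722 ] [ 3.14115617e+00 -3.23974790e-04  8.18079741e-02] [-0.01899501 -0.09577181  1.04287933] 50.0779321950288 [ 514.5670347  -303.19889412  233.541947  ]
```

View pics/w2.png

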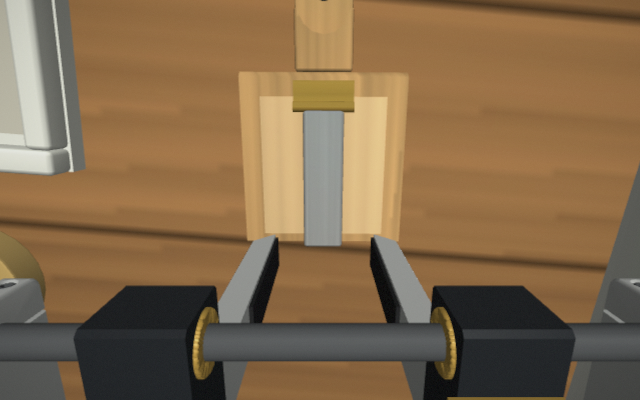

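View pics/d2a.png

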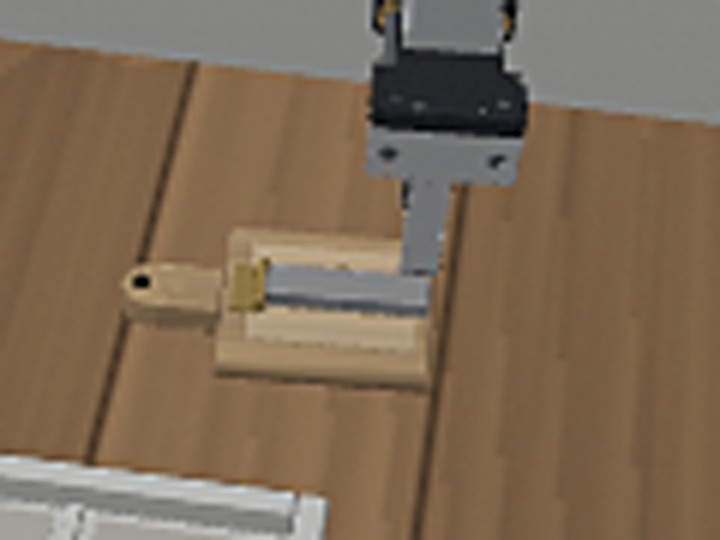

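```bash
python3 - <<'E'
from h import *
c=load('w2')
print('leg',ray(c,[(303,111),(343.5,111),(342.5,244.5),(304,244.5)],26).round(1))
print('board',ray(c,[(239,72),(408,73),(400,241),(248,240)],16).round(1))
print('handle',ray(c,[(323,0)],16).round(1))
print(proj(c,[(441,-308.5,26),(441,-308.5,57)]))
E
```

```text
leg [[ 513.3 -290.9   26. ]
 [ 515.2 -313.9   26. ]
 [ 434.1 -321.1   26. ]
 [ 432.1 -296.9   26. ]]
board [[ 532.1 -251.6   16. ]
 [ 539.6 -349.8   16. ]
 [ 435.8 -359.5   16. ]
 [ 428.2 -259.6   16. ]]
handle [[ 573.6 -297.4   16. ]]
[[323.41445724 232.60825001]
 [323.21128952 251.91040224]]
```

Request:
drive_tool(steps=[{"delta_pos": [0,0,-18],"yaw": 0,"hand": 50},{"delta_pos": [0,0,-13],"yaw": 0,"hand": 50},{"delta_pos": [0,0,-5],"yaw": 0,"hand": 50},{"delta_pos": [0,0,0],"yaw": 0,"hand": 50}])

```text
clock: 1.88
eef_pos: [441.0, -308.1, 36.7]
eef_rot: [-3.142, 0.0, 0.082]
wrist_force: [0.7, -0.4, -0.2]
finger_gap: 50.5
```

Request:
drive_tool(steps=[{"delta_pos": [0,0,0],"yaw": 0,"hand": 18},{"delta_pos": [0,0,0],"yaw": 0,"hand": 18},{"delta_pos": [0,0,0],"yaw": 0,"hand": 18},{"delta_pos": [0,0,0],"yaw": 0,"hand": 18},{"delta_pos": [0,0,0],"yaw": 0,"hand": 18}], squeeze=15)

```text
clock: 2.3
eef_pos: [441.5, -307.8, 36.9]
eef_rot: [3.141, -0.001, 0.083]
wrist_force: [-0.3, 0.0, 1.9]
finger_gap: 23.7
```

Request:
drive_tool(steps=[{"delta_pos": [0.6,0,9.2],"yaw": 0,"hand": 18},{"delta_pos": [1.6,0.1,9.1],"yaw": 0,"hand": 18},{"delta_pos": [2.7,0.2,8.8],"yaw": 0,"hand": 18},{"delta_pos": [3.8,0.3,8.5],"yaw": 0,"hand": 18},{"delta_pos": [0,0,0],"yaw": 0,"hand": 18}])

```text
clock: 2.72
eef_pos: [451.4, -307.6, 74.4]
eef_rot: [3.139, -0.003, 0.083]
wrist_force: [-0.3, 0.6, -2.8]
finger_gap: 23.6
```

```bash
python3 - <<'E'
from h import *
s=manip.read_state(); print(s['eef_pos'],s['wrist_force'],s['finger_gap'])
c=snap('side','d3');crop('d3',300,90,420,180,6,'d3a')
E
```

```text
[ 451.39511602 -307.57644994   74.39113627] [-0.28263034  0.55081687 -2.75831256] 23.60700042281443
```

View pics/d3a.png

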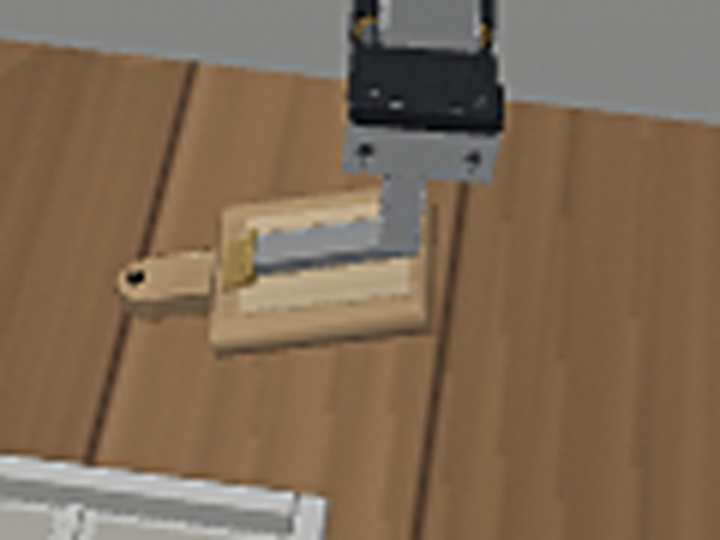

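Request:
drive_tool(steps=[{"delta_pos": [-3.8,-0.3,-8.5],"yaw": 0,"hand": 18},{"delta_pos": [-2.7,-0.2,-8.8],"yaw": 0,"hand": 18},{"delta_pos": [-1.6,-0.1,-9.1],"yaw": 0,"hand": 18},{"delta_pos": [-0.6,0,-7],"yaw": 0,"hand": 18},{"delta_pos": [0,0,0],"yaw": 0,"hand": 18}])

```text
clock: 3.18
eef_pos: [440.6, -307.6, 37.1]
eef_rot: [-3.141, 0.001, 0.083]
wrist_force: [-0.1, -0.4, -1.2]
finger_gap: 23.7
```

```bash
python3 - <<'E'
from h import *
s=manip.read_state(); print(s['eef_pos'],s['wrist_force'],s['finger_gap'])
c=snap('side','d4');crop('d4',300,90,420,180,6,'d4a')
E
```

```text
[ 440.64410291 -307.61207881   37.06087658] [-0.07977817 -0.44740181 -1.24732103] 23.704702008375317
```

View pics/d4a.png

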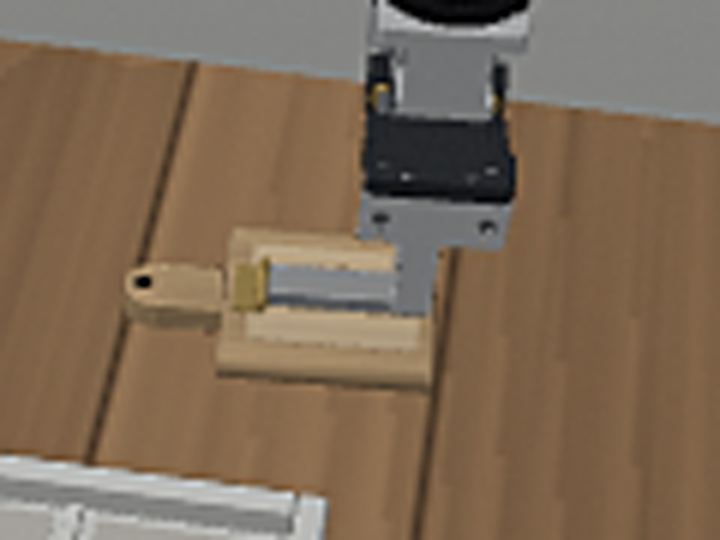

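Request:
drive_tool(steps=[{"delta_pos": [0,0,0],"yaw": 0,"hand": 18},{"delta_pos": [0.2,0,4],"yaw": 0,"hand": 18},{"delta_pos": [0.3,0,4],"yaw": 0,"hand": 18},{"delta_pos": [0.6,0,4],"yaw": 0,"hand": 18},{"delta_pos": [0.8,0.1,4],"yaw": 0,"hand": 18}], squeeze=4)

```text
clock: 3.65
eef_pos: [443.4, -307.6, 55.3]
eef_rot: [3.141, -0.0, 0.083]
wrist_force: [1.1, -0.1, -2.9]
finger_gap: 23.7
```

```bash
python3 - <<'E'
from h import *
s=manip.read_state(); print(s['eef_pos'],s['wrist_force'],s['finger_gap'])
c=snap('side','d5');crop('d5',300,90,420,180,6,'d5a')
E
```

```text
[ 443.35570578 -307.56178348   55.26462854] [ 1.13638404 -0.10119833 -2.93020741] 23.687293746178465
```

View pics/d5a.png

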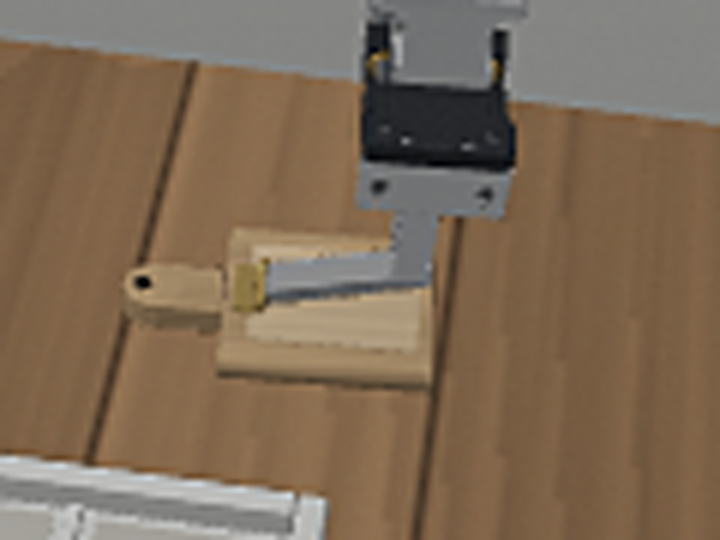

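Request:
drive_tool(steps=[{"delta_pos": [1.3,0.1,4.4],"yaw": 0,"hand": 18},{"delta_pos": [1.4,0.1,4.4],"yaw": 0,"hand": 18},{"delta_pos": [1.8,0.1,4.3],"yaw": 0,"hand": 18},{"delta_pos": [2,0.2,4.2],"yaw": 0,"hand": 18},{"delta_pos": [2.2,0.2,4],"yaw": 0,"hand": 18}])

```text
clock: 4.12
eef_pos: [452.2, -306.9, 76.6]
eef_rot: [3.141, -0.0, 0.083]
wrist_force: [-0.7, 0.6, -0.9]
finger_gap: 17.8
```

Request:
drive_tool(steps=[{"delta_pos": [2.5,0.2,3.9],"yaw": 0,"hand": 18},{"delta_pos": [2.3,0.2,3.2],"yaw": 0,"hand": 18},{"delta_pos": [2.4,0.2,2.9],"yaw": 0,"hand": 18},{"delta_pos": [0,0,0],"yaw": 0,"hand": 18}])

```text
clock: 4.45
eef_pos: [459.7, -306.3, 86.5]
eef_rot: [3.141, -0.001, 0.083]
wrist_force: [-0.4, 0.2, -0.0]
finger_gap: 18.0
```

```bash
python3 - <<'E'
from h import *
s=manip.read_state(); print(s['eef_pos'],s['wrist_force'],s['finger_gap'])
c=snap('side','d6');crop('d6',300,90,420,180,6,'d6a')
E
```

```text
[ 459.65938218 -306.3452443    86.54762217] [-0.362192    0.18704059 -0.00535298] 18.03308694950617
```

View pics/d6a.png

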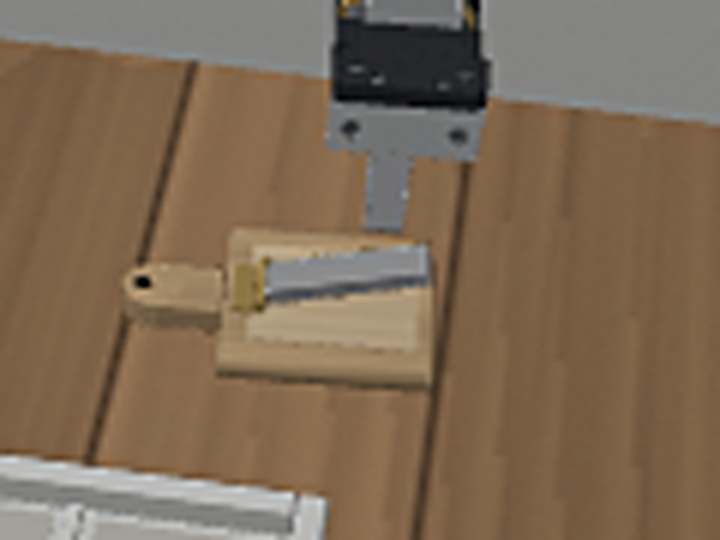

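```bash
python3 - <<'E'
from h import *
c=load('d6'); H=np.array([518,-301.5,21]); u=np.array([.9968,.0799,0])
for phi in np.arange(.2,.45,.04):
    F=H-86*np.cos(phi)*u+[0,0,86*np.sin(phi)]
    up=np.array([np.sin(phi)*u[0],np.sin(phi)*u[1],np.cos(phi)])
    n=np.array([-u[1],u[0],0])
    print(round(phi,2),F.round(1),((proj(c,[F+5*up-12*n,F+5*up+12*n,F-5*up+12*n])-[300,90])*6+2.5).round())
E
```

```text
0.2 [ 434.  -308.2   38.1] [[430. 247.]
 [429. 277.]
 [431. 293.]]
0.24 [ 434.7 -308.2   41.4] [[429. 242.]
 [428. 272.]
 [431. 287.]]
0.28 [ 435.6 -308.1   44.8] [[427. 236.]
 [427. 267.]
 [430. 282.]]
0.32 [ 436.6 -308.    48.1] [[426. 231.]
 [425. 261.]
 [429. 277.]]
0.36 [ 437.8 -307.9   51.3] [[424. 226.]
 [423. 256.]
 [428. 271.]]
0.4 [ 439.  -307.8   54.5] [[421. 221.]
 [421. 251.]
 [427. 266.]]
0.44 [ 440.4 -307.7   57.6] [[419. 216.]
 [418. 246.]
 [425. 261.]]
```

Request:
drive_tool(steps=[{"delta_pos": [-8,-0.7,0],"yaw": 0,"hand": 46},{"delta_pos": [-7.5,-0.6,0],"yaw": 0,"hand": 46},{"delta_pos": [0,0,0],"yaw": 0,"hand": 46},{"delta_pos": [0,0,-22],"yaw": 0,"hand": 46},{"delta_pos": [0,0,-21.5],"yaw": 0,"hand": 46}])

```text
clock: 4.92
eef_pos: [443.7, -308.2, 42.8]
eef_rot: [3.14, -0.002, 0.082]
wrist_force: [0.7, -0.5, -0.0]
finger_gap: 45.5
```

Request:
drive_tool(steps=[{"delta_pos": [0,0,0],"yaw": 0,"hand": 18},{"delta_pos": [0,0,0],"yaw": 0,"hand": 18},{"delta_pos": [0,0,0],"yaw": 0,"hand": 18},{"delta_pos": [0,0,0],"yaw": 0,"hand": 18},{"delta_pos": [0,0,0],"yaw": 0,"hand": 18}], squeeze=5)

```text
clock: 5.33
eef_pos: [444.0, -307.9, 43.6]
eef_rot: [3.14, -0.001, 0.083]
wrist_force: [0.2, -1.0, 0.9]
finger_gap: 24.0
```

Request:
drive_tool(steps=[{"delta_pos": [1.2,0.1,4.4],"yaw": 0,"hand": 18},{"delta_pos": [1.5,0.1,4.3],"yaw": 0,"hand": 18},{"delta_pos": [1.7,0.1,4.2],"yaw": 0,"hand": 18},{"delta_pos": [2,0.2,4.1],"yaw": 0,"hand": 18},{"delta_pos": [2.2,0.2,4],"yaw": 0,"hand": 18}])

```text
clock: 5.75
eef_pos: [452.4, -306.8, 64.0]
eef_rot: [3.141, -0.0, 0.083]
wrist_force: [-0.8, -0.2, -2.5]
finger_gap: 23.7
```

Request:
drive_tool(steps=[{"delta_pos": [2.5,0.2,3.8],"yaw": 0,"hand": 18},{"delta_pos": [2.7,0.2,3.7],"yaw": 0,"hand": 18},{"delta_pos": [1.9,0.2,2.4],"yaw": 0,"hand": 18},{"delta_pos": [1.5,0.1,1.7],"yaw": 0,"hand": 18},{"delta_pos": [0,0,0],"yaw": 0,"hand": 18}])

```text
clock: 6.17
eef_pos: [461.2, -306.2, 75.3]
eef_rot: [3.141, -0.0, 0.083]
wrist_force: [0.7, 0.7, -3.2]
finger_gap: 24.0
```

```bash
python3 - <<'E'
from h import *
s=manip.read_state(); print(s['eef_pos'],s['wrist_force'],s['finger_gap'])
c=snap('side','d7');crop('d7',300,90,420,180,6,'d7a')
E
```

```text
[ 461.15410823 -306.16155413   75.32516673] [ 0.65807986  0.66626453 -3.19441388] 23.99487422086234
```

View pics/d7a.png

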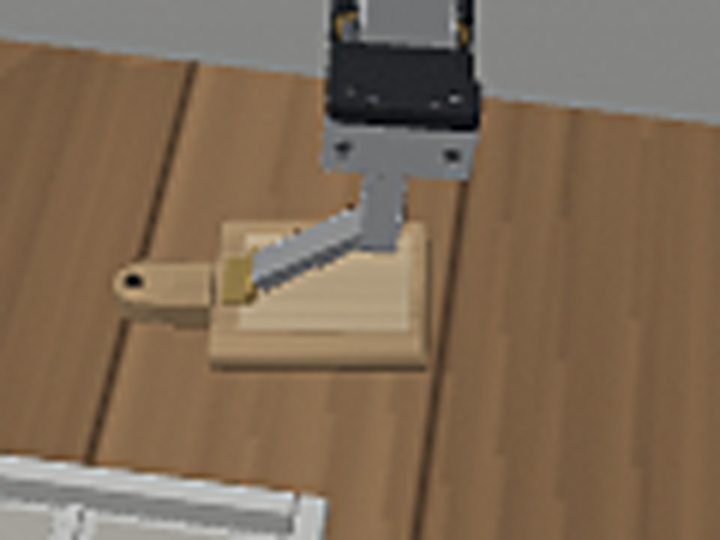

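Request:
drive_tool(steps=[{"delta_pos": [-1,0,-2],"yaw": 0,"hand": 18},{"delta_pos": [0,0,-1],"yaw": 0,"hand": 18},{"delta_pos": [0,0,0],"yaw": 0,"hand": 46},{"delta_pos": [0,0,0],"yaw": 0,"hand": 46},{"delta_pos": [0,0,0],"yaw": 0,"hand": 46}])

```text
clock: 6.63
eef_pos: [459.8, -306.2, 72.2]
eef_rot: [3.141, -0.0, 0.083]
wrist_force: [-0.3, 0.0, 0.1]
finger_gap: 40.5
```

Request:
drive_tool(steps=[{"delta_pos": [0,0,15],"yaw": 0,"hand": 46},{"delta_pos": [-5,0,30],"yaw": 0,"hand": 56},{"delta_pos": [-10,0,35],"yaw": 0,"hand": 56},{"delta_pos": [-10,0,30],"yaw": 0,"hand": 56},{"delta_pos": [0,0,0],"yaw": 0,"hand": 56}])

```text
clock: 7.05
eef_pos: [435.4, -307.5, 188.1]
eef_rot: [3.135, -0.006, 0.082]
wrist_force: [1.5, -0.8, 1.3]
finger_gap: 55.6
```

```bash
python3 - <<'E'
from h import *
s=manip.read_state(); print(s['eef_pos'],s['wrist_force'],s['finger_gap'])
c=snap('side','d8');crop('d8',300,90,420,180,6,'d8a')
c=snap('wrist','w8')
H=np.array([518,-301.5,21]); u=np.array([.9968,.0799,0])
c=load('d8')
for phi in (.56,.6,.64,.68,.7):
    F=H-86*np.cos(phi)*u+[0,0,86*np.sin(phi)]
    up=np.array([np.sin(phi)*u[0],np.sin(phi)*u[1],np.cos(phi)])
    n=np.array([-u[1],u[0],0])
    print(round(phi,2),F.round(1),((proj(c,[F+5*up-12*n,F+5*up+12*n,F-5*up+12*n])-[300,90])*6+2.5).round())
E
```

```text
[ 435.37954856 -307.49859477  188.13055273] [ 1.5108539  -0.80792059  1.25791115] 55.64845200151747
0.56 [ 445.4 -307.3   66.7] [[410. 201.]
 [409. 231.]
 [418. 246.]]
0.6 [ 447.2 -307.2   69.6] [[406. 196.]
 [406. 227.]
 [415. 241.]]
0.64 [ 449.2 -307.    72.4] [[403. 192.]
 [402. 222.]
 [412. 236.]]
0.68 [ 451.3 -306.8   75.1] [[399. 187.]
 [398. 217.]
 [409. 231.]]
0.7 [ 452.4 -306.8   76.4] [[397. 185.]
 [396. 215.]
 [407. 228.]]
```

View pics/d8a.png

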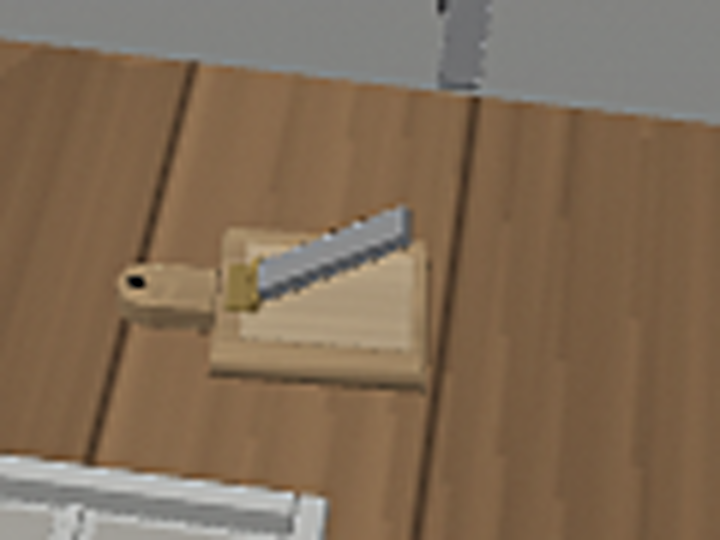

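View pics/w8.png

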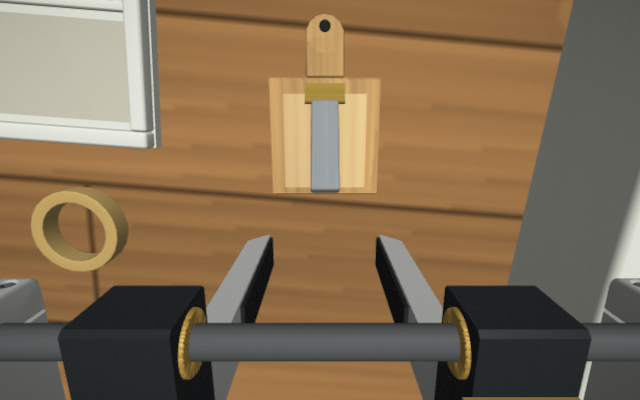

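```bash
python3 - <<'E'
from h import *
c=load('w8')
print('board',ray(c,[(269.5,78),(380.5,79),(377.5,193),(273.5,192.5)],16).round(1))
for z in (66,70,74,78): print('foot',z,ray(c,[(311.5,191),(339.5,191)],z).round(1))
P=cloud(c)
print([(v,P[v,325].round(1)) for v in range(110,196,8)])
P=cloud(load('d8')); 
m=(np.abs(P[...,1]+306)<25)&(P[...,2]>32)&(P[...,2]<100)&(P[...,0]>430)&(P[...,0]<530); Q=P[m]; print(Q[np.argsort(Q[:,2])][-8:].round(1))
E
```

```text
board [[ 534.4 -251.2   16. ]
 [ 541.7 -349.8   16. ]
 [ 438.  -359.7   16. ]
 [ 430.2 -259.6   16. ]]
foot 66 [[ 445.9 -296.7   66. ]
 [ 447.7 -319.6   66. ]]
foot 70 [[ 446.8 -296.8   70. ]
 [ 448.6 -319.3   70. ]]
foot 74 [[ 447.7 -296.9   74. ]
 [ 449.5 -319.1   74. ]]
foot 78 [[ 448.5 -296.9   78. ]
 [ 450.3 -318.8   78. ]]
[(110, array([ 510.9, -302.6,   31.8])), (118, array([ 504.2, -303.2,   35.3])), (126, array([ 497.7, -303.7,   40.9])), (134, array([ 491.2, -304.2,   43.2])), (142, array([ 484.9, -304.7,   49.2])), (150, array([ 478.5, -305.2,   51.3])), (158, array([ 472.4, -305.7,   56. ])), (166, array([ 466.2, -306.2,   58.5])), (174, array([ 460.4, -306.6,   63.6])), (182, array([ 454.4, -307.1,   66.9])), (190, array([ 447.9, -307.7,   67.5]))]
[[ 452.4 -299.2   67.4]
 [ 453.3 -308.5   67.5]
 [ 455.3 -298.4   67.5]
 [ 451.3 -318.3   67.7]
 [ 448.9 -294.1   68.2]
 [ 449.4 -298.3   68.6]
 [ 450.8 -312.1   68.9]
 [ 457.7 -291.4   69. ]]
```

Request:
drive_tool(steps=[{"delta_pos": [9,0,-30],"yaw": 0,"hand": 46},{"delta_pos": [9,0,-30],"yaw": 0,"hand": 46},{"delta_pos": [0,0,-30],"yaw": 0,"hand": 46},{"delta_pos": [0,0,-32],"yaw": 0,"hand": 46},{"delta_pos": [0,0,0],"yaw": 0,"hand": 46}])

```text
clock: 7.57
eef_pos: [450.1, -303.8, 53.2]
eef_rot: [-3.134, 0.008, 0.083]
wrist_force: [0.2, 0.5, -0.5]
finger_gap: 45.8
```

Request:
drive_tool(steps=[{"delta_pos": [0,0,0],"yaw": 0,"hand": 18},{"delta_pos": [0,0,0],"yaw": 0,"hand": 18},{"delta_pos": [0,0,0],"yaw": 0,"hand": 18},{"delta_pos": [0,0,0],"yaw": 0,"hand": 18},{"delta_pos": [0,0,0],"yaw": 0,"hand": 18}], squeeze=3.5)

```text
clock: 7.98
eef_pos: [453.2, -306.6, 61.4]
eef_rot: [3.14, -0.002, 0.083]
wrist_force: [-0.4, -0.1, 1.3]
finger_gap: 23.8
```

Request:
drive_tool(steps=[{"delta_pos": [2.1,0.1,3.3],"yaw": 0,"hand": 18},{"delta_pos": [2.3,0.1,3.2],"yaw": 0,"hand": 18},{"delta_pos": [2.5,0.2,3.1],"yaw": 0,"hand": 18},{"delta_pos": [2.1,0.2,2.4],"yaw": 0,"hand": 18},{"delta_pos": [0,0,0],"yaw": 0,"hand": 18}])

```text
clock: 8.4
eef_pos: [462.4, -305.6, 72.7]
eef_rot: [3.141, -0.001, 0.083]
wrist_force: [-0.6, 0.0, -1.5]
finger_gap: 23.9
```

```bash
python3 - <<'E'
from h import *
s=manip.read_state(); print(s['eef_pos'],s['wrist_force'],s['finger_gap'])
c=snap('side','d9');crop('d9',300,90,420,180,6,'d9a')
E
```

```text
[ 462.39730272 -305.59639559   72.66665898] [-0.62898617  0.01919581 -1.49082927] 23.8576256770435
```

View pics/d9a.png

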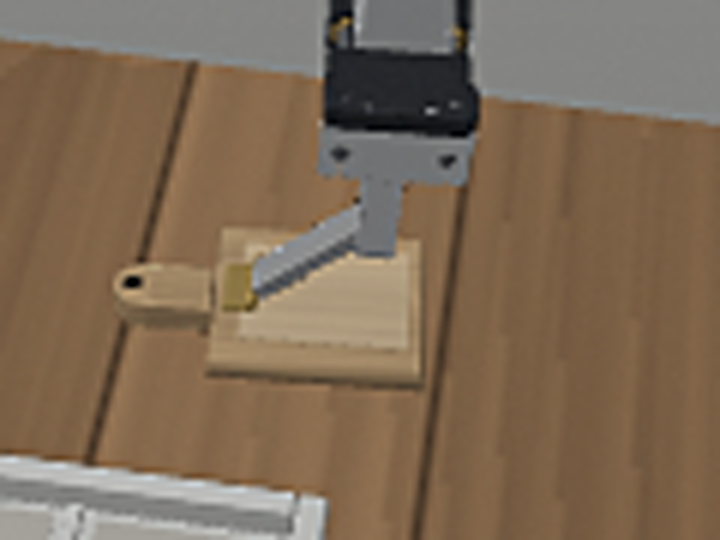

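Request:
drive_tool(steps=[{"delta_pos": [0.5,0,2],"yaw": 0,"hand": 18},{"delta_pos": [0.5,0,2],"yaw": 0,"hand": 18},{"delta_pos": [0.5,0,2],"yaw": 0,"hand": 18},{"delta_pos": [0,0,0],"yaw": 0,"hand": 18}])

```text
clock: 8.78
eef_pos: [463.4, -305.7, 78.5]
eef_rot: [3.141, -0.0, 0.083]
wrist_force: [0.1, 0.9, -2.7]
finger_gap: 24.1
```

```bash
python3 - <<'E'
from h import *
s=manip.read_state(); print(s['eef_pos'],s['wrist_force'],s['finger_gap'])
c=snap('side','d10');crop('d10',300,90,420,180,6,'d10a')
E
```

```text
[ 463.43089519 -305.65514938   78.4540308 ] [ 0.08454821  0.93664049 -2.65679249] 24.082115868813684
```

View pics/d10a.png

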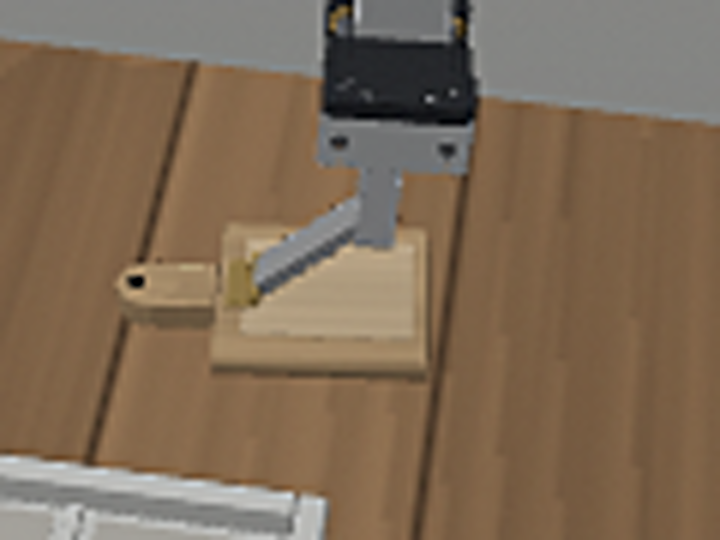

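Request:
drive_tool(steps=[{"delta_pos": [0,0,-2],"yaw": 0,"hand": 18},{"delta_pos": [0,0,-1],"yaw": 0,"hand": 18},{"delta_pos": [0,0,0],"yaw": 0,"hand": 46},{"delta_pos": [0,0,0],"yaw": 0,"hand": 46},{"delta_pos": [0,0,0],"yaw": 0,"hand": 46}])

```text
clock: 9.25
eef_pos: [463.4, -305.6, 75.1]
eef_rot: [3.141, -0.0, 0.083]
wrist_force: [0.2, 0.1, 0.2]
finger_gap: 40.4
```

Request:
drive_tool(steps=[{"delta_pos": [0,0,20],"yaw": 0,"hand": 50},{"delta_pos": [8,0,30],"yaw": 0,"hand": 56},{"delta_pos": [10,0,30],"yaw": 0,"hand": 56},{"delta_pos": [5,0,20],"yaw": 0,"hand": 56},{"delta_pos": [0,0,0],"yaw": 0,"hand": 56}])

```text
clock: 9.67
eef_pos: [488.3, -306.4, 179.8]
eef_rot: [3.137, -0.006, 0.083]
wrist_force: [1.0, -0.3, 1.1]
finger_gap: 56.1
```

```bash
python3 - <<'E'
from h import *
s=manip.read_state(); print(s['eef_pos'],s['wrist_force'],s['finger_gap'])
c=snap('side','d11');crop('d11',300,90,420,180,6,'d11a')
c=snap('wrist','w11')
P=cloud(c)
m=(np.abs(P[...,1]+307)<7)&(P[...,2]>28)&(P[...,2]<90)&(P[...,0]>440)&(P[...,0]<515); Q=P[m]
print(len(Q),np.arctan(np.polyfit(Q[:,0],Q[:,2],1)[0]),Q[:,2].max())
E
```

```text
[ 488.31411228 -306.39009303  179.75256757] [ 0.96150923 -0.3138469   1.10466157] 56.075734617934444
1414 -0.6617878041258802 78.3697634853716
```

View pics/d11a.png

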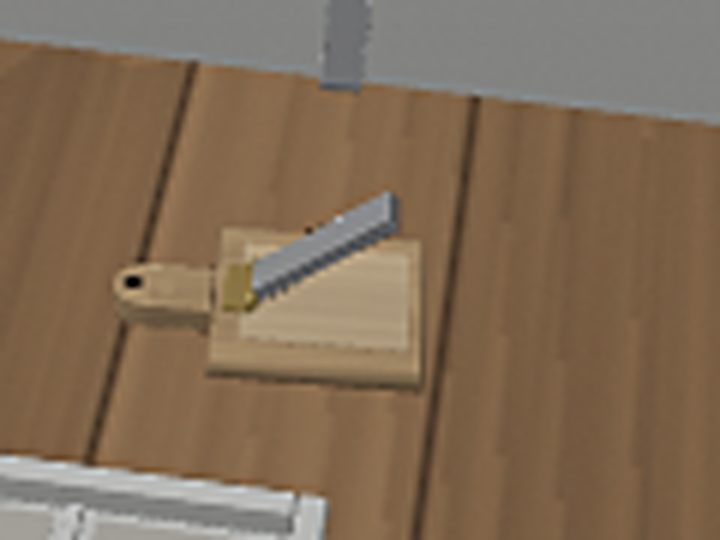

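View pics/w11.png

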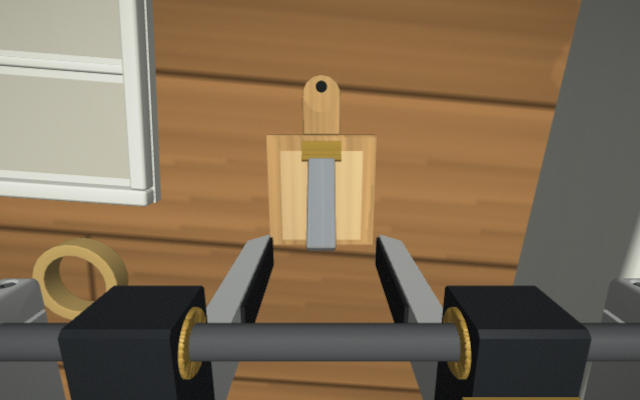

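```bash
python3 - <<'E'
from h import *
c=load('w11')
print('board',ray(c,[(266.5,135),(376.5,135.5),(373.5,244),(271.5,241)],16).round(1))
print('handle',ray(c,[(303.5,110),(340,110),(321,75.5),(321,86)],16).round(1))
E
```

```text
board [[ 536.5 -250.5   16. ]
 [ 544.4 -349.6   16. ]
 [ 440.3 -359.3   16. ]
 [ 435.2 -259.7   16. ]]
handle [[ 561.1 -282.3   16. ]
 [ 563.8 -314.6   16. ]
 [ 591.2 -295.4   16. ]
 [ 582.6 -296.1   16. ]]
```

Request:
drive_tool(steps=[{"delta_pos": [20,2.2,0],"yaw": 0,"hand": 56},{"delta_pos": [20,2.2,0],"yaw": 0,"hand": 56},{"delta_pos": [20,2.2,0],"yaw": 0,"hand": 56},{"delta_pos": [21,2.2,0],"yaw": 0,"hand": 56},{"delta_pos": [0,0,-30],"yaw": 0,"hand": 56}])

```text
clock: 10.18
eef_pos: [571.0, -296.9, 148.1]
eef_rot: [3.138, -0.006, 0.084]
wrist_force: [0.4, -0.4, -0.2]
finger_gap: 56.0
```

Request:
drive_tool(steps=[{"delta_pos": [0,0,-30],"yaw": 0,"hand": 56},{"delta_pos": [0,0,-30],"yaw": 0,"hand": 56},{"delta_pos": [0,0,-20],"yaw": 0,"hand": 56},{"delta_pos": [0,0,-10],"yaw": 0,"hand": 56},{"delta_pos": [0,0,0],"yaw": 0,"hand": 56}])

```text
clock: 10.6
eef_pos: [565.7, -296.0, 51.7]
eef_rot: [-3.138, 0.004, 0.083]
wrist_force: [-0.3, 0.2, 0.5]
finger_gap: 55.7
```

```bash
python3 - <<'E'
from h import *
s=manip.read_state(); print(s['eef_pos'],s['eef_rot'],s['wrist_force'],s['finger_gap'])
c=snap('side','d12');crop('d12',290,90,410,180,6,'d12a')
c=snap('wrist','w12')
E
```

```text
[ 565.74818545 -296.04594334   51.72332451] [-3.1384744   0.00435081  0.08264613] [-0.28347756  0.19503046  0.47997623] 55.71764261526832
```

View pics/d12a.png

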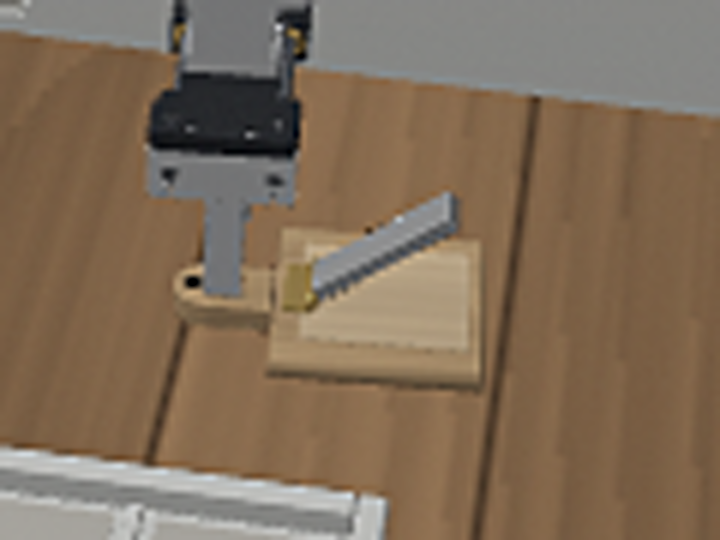

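View pics/w12.png

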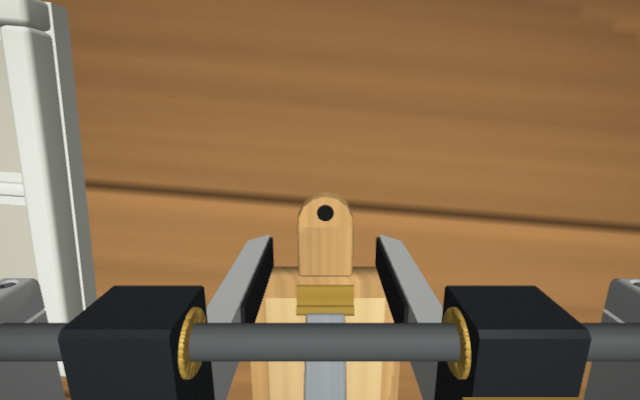

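Request:
drive_tool(steps=[{"delta_pos": [0,0,0],"yaw": 0,"hand": 56},{"delta_pos": [0,0,0],"yaw": 0,"hand": 56},{"delta_pos": [0,0,0],"yaw": 0,"hand": 56}])

```text
clock: 10.95
eef_pos: [567.7, -297.0, 56.2]
eef_rot: [3.141, -0.001, 0.083]
wrist_force: [-0.4, -0.2, 0.6]
finger_gap: 56.3
```

Request:
drive_tool(steps=[{"delta_pos": [0,0,-12],"yaw": 0,"hand": 56},{"delta_pos": [0,0,-10],"yaw": 0,"hand": 56},{"delta_pos": [1,0,-8],"yaw": 0,"hand": 56},{"delta_pos": [0,0,-5],"yaw": 0,"hand": 56},{"delta_pos": [0,0,0],"yaw": 0,"hand": 56}])

```text
clock: 11.37
eef_pos: [567.7, -296.4, 18.2]
eef_rot: [-3.14, 0.002, 0.083]
wrist_force: [0.5, 0.0, -0.7]
finger_gap: 55.8
```

Request:
drive_tool(steps=[{"delta_pos": [0,0,0],"yaw": 0,"hand": 28},{"delta_pos": [0,0,0],"yaw": 0,"hand": 28},{"delta_pos": [0,0,0],"yaw": 0,"hand": 28},{"delta_pos": [0,0,0],"yaw": 0,"hand": 28},{"delta_pos": [0,0,0],"yaw": 0,"hand": 28}], squeeze=8)

```text
clock: 11.78
eef_pos: [568.4, -296.9, 20.5]
eef_rot: [3.141, -0.001, 0.083]
wrist_force: [-0.9, 0.2, 1.6]
finger_gap: 33.9
```

Request:
drive_tool(steps=[{"delta_pos": [-1.2,-0.1,12],"yaw": 0,"hand": 28},{"delta_pos": [-2.3,-0.2,11.8],"yaw": 0,"hand": 28},{"delta_pos": [-3.3,-0.3,11.6],"yaw": 0,"hand": 28},{"delta_pos": [-4.3,-0.4,11.3],"yaw": 0,"hand": 28},{"delta_pos": [0,0,0],"yaw": 0,"hand": 28}])

```text
clock: 12.2
eef_pos: [557.5, -298.5, 70.2]
eef_rot: [3.139, -0.003, 0.082]
wrist_force: [2.0, -0.3, 0.7]
finger_gap: 34.4
```

```bash
python3 - <<'E'
from h import *
s=manip.read_state(); print(s['eef_pos'],s['eef_rot'],s['wrist_force'],s['finger_gap'])
c=snap('side','d13');crop('d13',290,70,410,180,6,'d13a')
E
```

```text
[ 557.5136597  -298.54998694   70.20770289] [ 3.13911954 -0.00330693  0.08243427] [ 2.04567814 -0.30393528  0.66251539] 34.39879525432389
```

View pics/d13a.png

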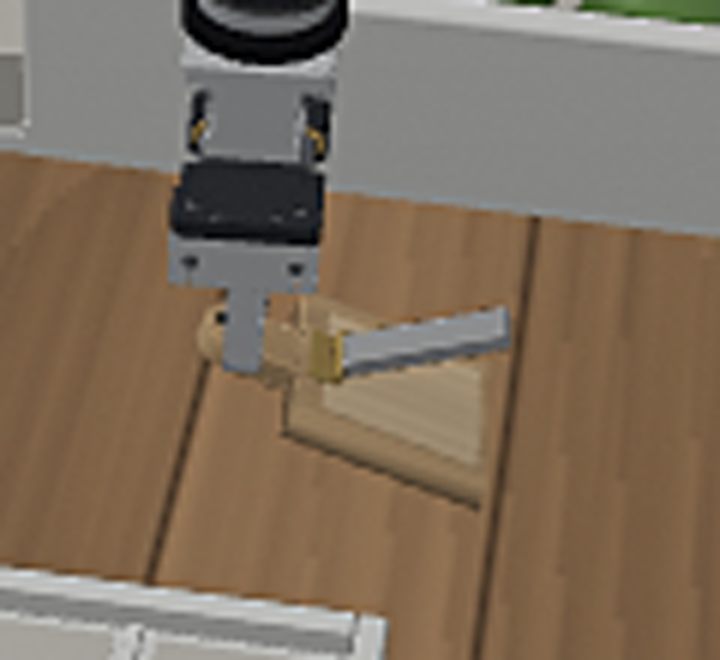

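Request:
drive_tool(steps=[{"delta_pos": [-5.2,-0.4,10.9],"yaw": 0,"hand": 28},{"delta_pos": [-6.2,-0.5,10.3],"yaw": 0,"hand": 28},{"delta_pos": [-7.1,-0.6,9.8],"yaw": 0,"hand": 28},{"delta_pos": [-7.8,-0.7,9.1],"yaw": 0,"hand": 28},{"delta_pos": [-8.7,-0.7,8.4],"yaw": 0,"hand": 28}])

```text
clock: 12.67
eef_pos: [521.3, -300.8, 116.4]
eef_rot: [3.141, -0.0, 0.083]
wrist_force: [-0.7, 0.6, -1.6]
finger_gap: 34.3
```

Request:
drive_tool(steps=[{"delta_pos": [-9.3,-0.8,7.7],"yaw": 0,"hand": 28},{"delta_pos": [-10,-0.8,6.7],"yaw": 0,"hand": 28},{"delta_pos": [-10.5,-0.9,5.9],"yaw": 0,"hand": 28},{"delta_pos": [0,0,0],"yaw": 0,"hand": 28},{"delta_pos": [0,0,0],"yaw": 0,"hand": 28}])

```text
clock: 13.08
eef_pos: [492.2, -303.5, 136.3]
eef_rot: [3.141, -0.001, 0.082]
wrist_force: [1.0, -0.3, 2.3]
finger_gap: 34.3
```

```bash
python3 - <<'E'
from h import *
s=manip.read_state(); print(s['eef_pos'],s['eef_rot'],s['wrist_force'],s['finger_gap'])
c=snap('side','d14');crop('d14',290,70,410,180,6,'d14a')
E
```

```text
[ 492.22830053 -303.51688145  136.27509633] [ 3.14074852e+00 -1.15450015e-03  8.20850775e-02] [ 0.9743423  -0.28259857  2.27182587] 34.305054647917075
```

View pics/d14a.png

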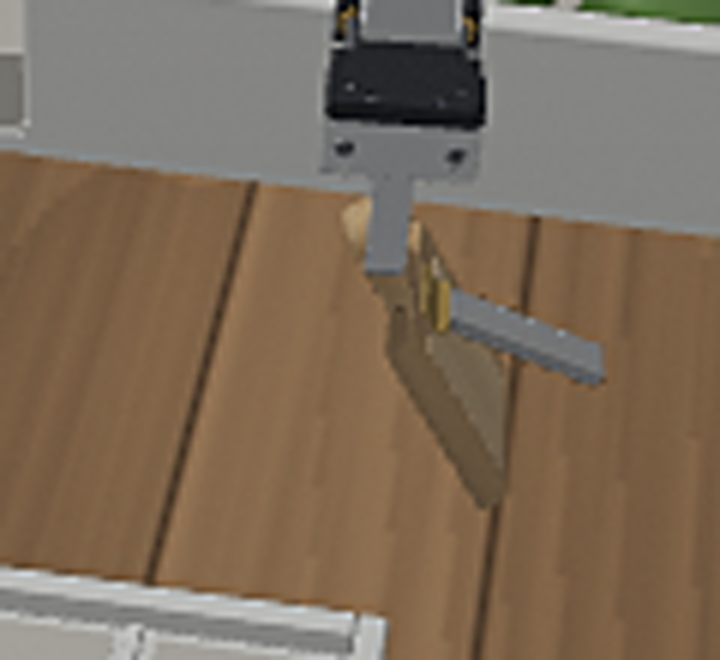

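Request:
drive_tool(steps=[{"delta_pos": [-11,-0.9,5],"yaw": 0,"hand": 28},{"delta_pos": [-11.4,-0.9,3.9],"yaw": 0,"hand": 28},{"delta_pos": [-11.7,-1,3],"yaw": 0,"hand": 28},{"delta_pos": [-11.9,-1,1.9],"yaw": 0,"hand": 28},{"delta_pos": [-12,-1,0.9],"yaw": 0,"hand": 28}])

```text
clock: 13.55
eef_pos: [433.0, -308.0, 150.3]
eef_rot: [-3.141, 0.0, 0.083]
wrist_force: [1.5, -1.0, -1.9]
finger_gap: 33.8
```

Request:
drive_tool(steps=[{"delta_pos": [-12.1,-1,-0.2],"yaw": 0,"hand": 28},{"delta_pos": [-6,-0.5,-0.5],"yaw": 0,"hand": 28},{"delta_pos": [-6,-0.5,-0.7],"yaw": 0,"hand": 28},{"delta_pos": [0,0,0],"yaw": 0,"hand": 28},{"delta_pos": [0,0,0],"yaw": 0,"hand": 28}])

```text
clock: 13.97
eef_pos: [410.2, -310.0, 148.9]
eef_rot: [-3.142, 0.0, 0.082]
wrist_force: [-1.8, 0.3, 1.6]
finger_gap: 33.6
```

```bash
python3 - <<'E'
from h import *
s=manip.read_state(); print(s['eef_pos'],s['eef_rot'],s['wrist_force'],s['finger_gap'])
c=snap('side','d15');crop('d15',290,70,410,180,6,'d15a')
E
```

```text
[ 410.17655251 -310.04257778  148.94526029] [-3.14156066e+00  8.01566046e-05  8.24663271e-02] [-1.7577394   0.32636652  1.590984  ] 33.648173724260964
```

View pics/d15a.png

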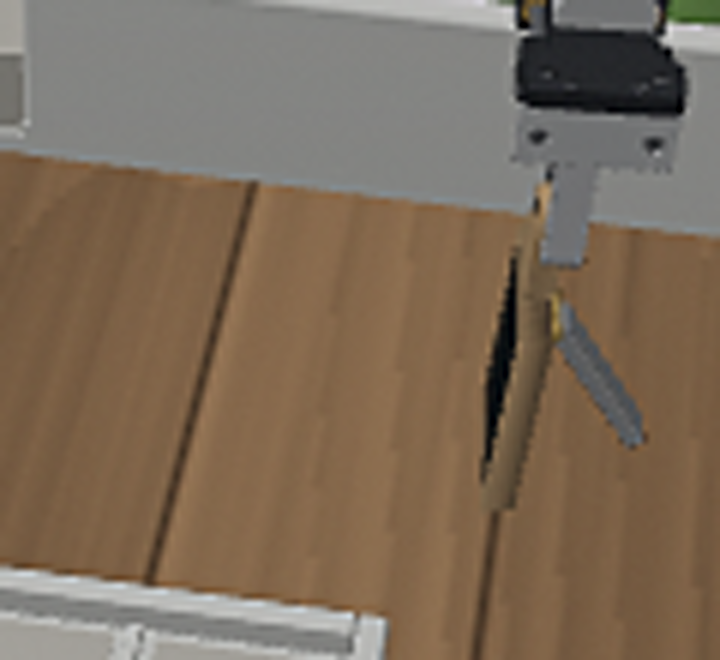

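Request:
drive_tool(steps=[{"delta_pos": [-6,-0.5,-1],"yaw": 0,"hand": 28},{"delta_pos": [-6,-0.5,-1.4],"yaw": 0,"hand": 28},{"delta_pos": [-6,-0.5,-1.7],"yaw": 0,"hand": 28},{"delta_pos": [-5,-0.4,-1.6],"yaw": 0,"hand": 28},{"delta_pos": [0,0,0],"yaw": 0,"hand": 28}])

```text
clock: 14.43
eef_pos: [386.3, -312.0, 142.9]
eef_rot: [-3.142, 0.0, 0.082]
wrist_force: [-1.6, -0.5, 1.9]
finger_gap: 34.0
```

```bash
python3 - <<'E'
from h import *
s=manip.read_state(); print(s['eef_pos'],s['eef_rot'],s['wrist_force'],s['finger_gap'])
c=snap('side','d16');crop('d16',290,70,410,180,6,'d16a')
c=snap('scene','s16');crop('s16',150,120,270,220,6,'s16a')
E
```

```text
[ 386.2532666  -312.02019824  142.94299038] [-3.14158675e+00  4.71663590e-04  8.22945208e-02] [-1.63955217 -0.51237804  1.92580609] 33.95577795821138
```

View pics/d16a.png

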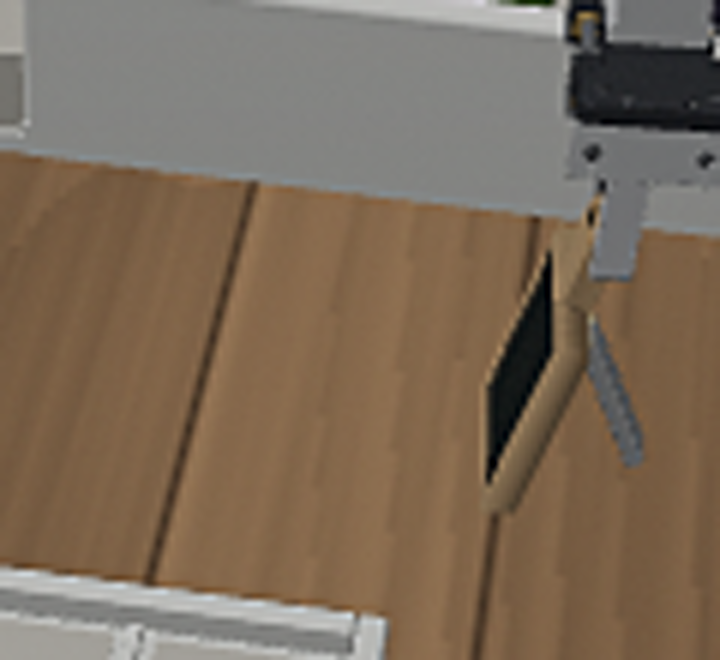

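View pics/s16a.png

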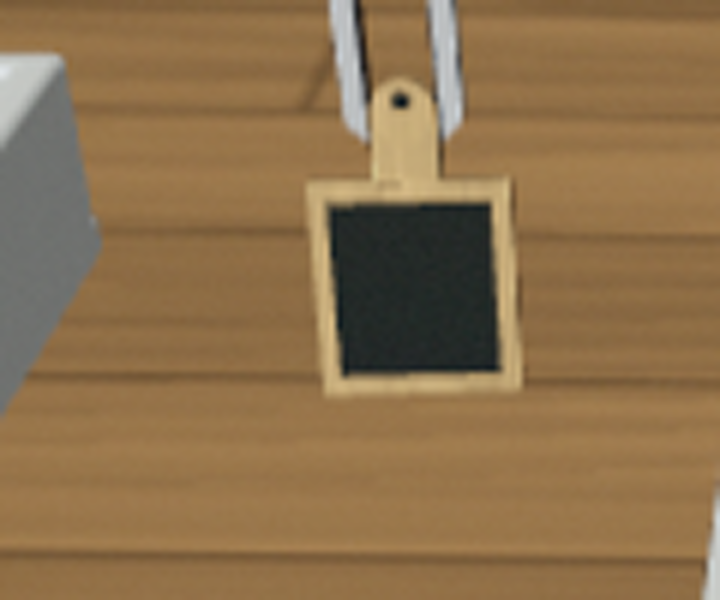

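```bash
python3 - <<'E'
from h import *
c=load('d16'); 
for q in [(352,-315.8,2),(432.5,-309,0),(428.5,-260,0)]: print(((proj(c,[q])-[290,70])*6+2.5).round())
P=cloud(c)
for u,v in [(632,455),(625,430),(605,370),(500,500),(530,400),(540,290)]:
    print(P[70+v//6,290+u//6].round(1))
E
```

```text
[[643. 455.]]
[[485. 446.]]
[[484. 510.]]
[ 358.4 -301.4   14.9]
[ 363.5 -303.9   27.8]
[ 380.8 -303.4   64.1]
[ 421.  -260.8    7.1]
[ 414.2 -265.    70.9]
[ 415.6 -331.5   85.6]
```

Request:
drive_tool(steps=[{"delta_pos": [0,0,0],"yaw": 0,"hand": 37},{"delta_pos": [0,0,0],"yaw": 0,"hand": 42},{"delta_pos": [0,0,0],"yaw": 0,"hand": 56},{"delta_pos": [0,0,0],"yaw": 0,"hand": 64},{"delta_pos": [0,0,0],"yaw": 0,"hand": 64}])

```text
clock: 14.95
eef_pos: [387.4, -311.8, 143.0]
eef_rot: [-3.141, 0.0, 0.083]
wrist_force: [-0.4, -0.2, -0.2]
finger_gap: 58.5
```

```bash
python3 - <<'E'
from h import *
s=manip.read_state(); print(s['eef_pos'],s['eef_rot'],s['wrist_force'],s['finger_gap'])
c=snap('side','d17');crop('d17',290,70,410,180,6,'d17a')
E
```

```text
[ 387.3554034  -311.76567707  143.01102316] [-3.14138956e+00  8.47741716e-05  8.29606581e-02] [-0.36932877 -0.17656796 -0.18267642] 58.54687253941472
```

View pics/d17a.png

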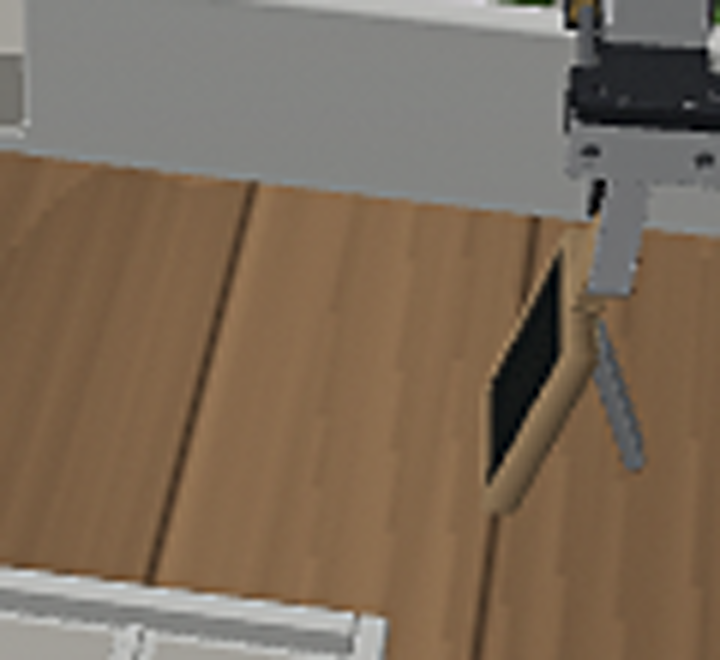

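Request:
drive_tool(steps=[{"delta_pos": [0,0,15],"yaw": 0,"hand": 64},{"delta_pos": [0,0,25],"yaw": 0,"hand": 64},{"delta_pos": [0,0,30],"yaw": 0,"hand": 64},{"delta_pos": [0,0,0],"yaw": 0,"hand": 64},{"delta_pos": [0,0,0],"yaw": 0,"hand": 64}])

```text
clock: 15.42
eef_pos: [387.7, -312.2, 214.3]
eef_rot: [3.14, -0.002, 0.083]
wrist_force: [0.9, -0.8, -0.6]
finger_gap: 63.9
```

```bash
cat >> h.py <<'E'
def lean(c):
    P=cloud(c); f=c['frame'].astype(int)
    m=(f.max(2)<70)&(P[...,1]<-230)&(P[...,1]>-380)&(P[...,0]>360)&(P[...,0]<470)&(P[...,2]>8)&(P[...,2]<130)
    Q=P[m]; q=Q.mean(0); n=np.linalg.svd(Q-q)[2][2]; n*=np.sign(n[0])
    print('slate n',len(Q),q.round(1),n.round(3),'lean deg',np.degrees(np.arcsin(n[2])).round(2),'yaw',np.arctan2(n[1],n[0]).round(3))
E
python3 - <<'E'
from h import *
s=manip.read_state(); print(s['eef_pos'],s['wrist_force'],s['finger_gap'])
c=snap('side','d18');crop('d18',290,70,410,180,6,'d18a'); lean(c)
c=snap('scene','s18'); lean(c)
crop('s18',150,120,270,220,6,'s18a')
E
```

```text
[ 387.68699432 -312.17334661  214.27251756] [ 0.93647985 -0.77232174 -0.62719117] 63.912773403661916
slate n 192 [ 418.4 -307.6   54.1] [0.955 0.095 0.28 ] lean deg 16.25 yaw 0.099
slate n 740 [ 417.1 -310.7   54.2] [0.96  0.072 0.269] lean deg 15.63 yaw 0.074
```

View pics/d18a.png

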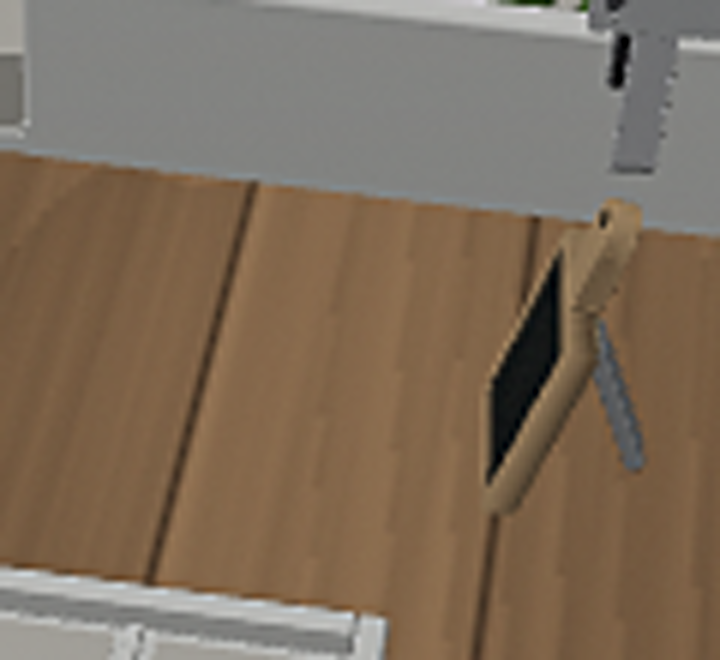

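View pics/s18a.png

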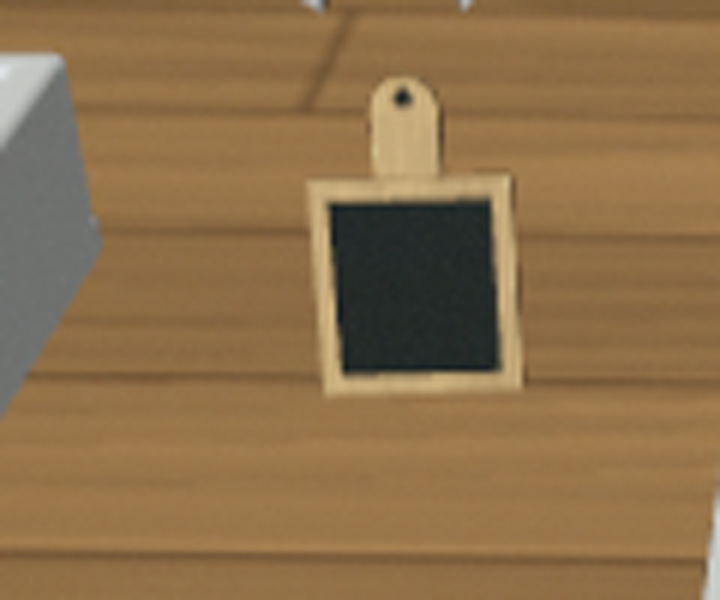

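Request:
drive_tool(steps=[{"delta_pos": [4,30,3],"yaw": -0.02,"hand": 80},{"delta_pos": [4,34,3],"yaw": -0.02,"hand": 80},{"delta_pos": [4,34,3],"yaw": -0.02,"hand": 80},{"delta_pos": [4,34,3],"yaw": -0.02,"hand": 80},{"delta_pos": [4,34,3],"yaw": 0,"hand": 80}])

```text
clock: 15.93
eef_pos: [406.7, -144.2, 227.1]
eef_rot: [-3.141, 0.002, 0.001]
wrist_force: [0.4, -0.6, 0.8]
finger_gap: 80.0
```

Request:
drive_tool(steps=[{"delta_pos": [4,34,2],"yaw": 0,"hand": 80},{"delta_pos": [4,34,2],"yaw": 0,"hand": 80},{"delta_pos": [4,34,2],"yaw": 0,"hand": 80},{"delta_pos": [4,34,0],"yaw": 0,"hand": 80},{"delta_pos": [4,34,0],"yaw": 0,"hand": 80}])

```text
clock: 16.35
eef_pos: [426.8, 25.8, 233.2]
eef_rot: [-3.142, 0.002, 0.003]
wrist_force: [0.2, 0.2, -0.2]
finger_gap: 79.5
```

Request:
drive_tool(steps=[{"delta_pos": [4,34,0],"yaw": 0,"hand": 80},{"delta_pos": [4,34,0],"yaw": 0,"hand": 80},{"delta_pos": [4,34,0],"yaw": 0,"hand": 80},{"delta_pos": [4,30,0],"yaw": 0,"hand": 80},{"delta_pos": [0,0,0],"yaw": 0,"hand": 80}])

```text
clock: 16.77
eef_pos: [442.9, 159.9, 232.7]
eef_rot: [-3.141, 0.002, 0.006]
wrist_force: [0.2, -0.5, -0.2]
finger_gap: 79.8
```

Request:
drive_tool(steps=[{"delta_pos": [0,0,0],"yaw": 0,"hand": 80},{"delta_pos": [0,0,0],"yaw": 0,"hand": 80}])

```text
clock: 16.93
eef_pos: [442.9, 155.7, 233.2]
eef_rot: [3.141, 0.002, 0.003]
wrist_force: [0.4, -0.7, -0.6]
finger_gap: 79.8
```

```bash
python3 - <<'E'
from h import *
c=snap('wrist','w20'); s=manip.read_state(); print(s['eef_pos'],s['eef_rot'],s['wrist_force'],s['finger_gap'],c['position'])
snap('side','d20')
lean(load('d20'))
E
```

```text
[443.0602295  155.36960232 233.50328788] [3.14113973e+00 1.14580544e-03 2.17874810e-03] [-0.09822489 -0.59905245  0.00466427] 79.90503913812006 [517.46822512 155.47965232 394.58037281]
slate n 1 [ 372.9 -302.8   50.7] [0. 0. 0.] lean deg 0.0 yaw 0.0
```

View pics/w20.png

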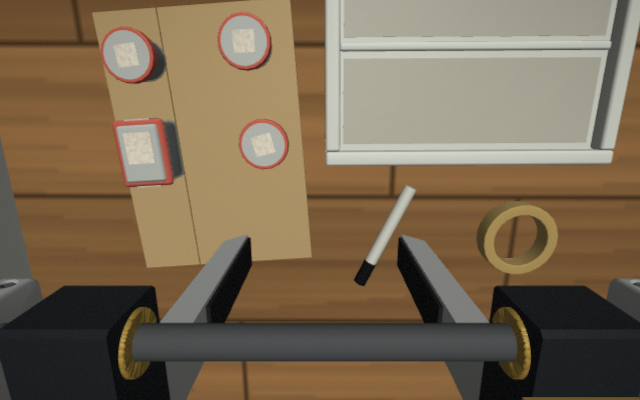

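View pics/d20.png

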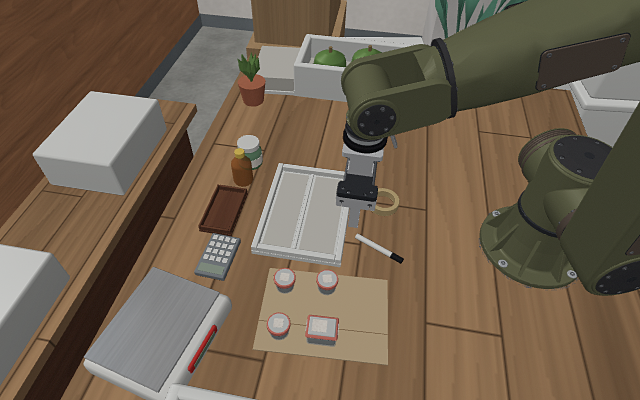

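```bash
cat >> h.py <<'E'
def stock(c,base=4,bxy=None):
    hsv=cv2.cvtColor(c['frame'],cv2.COLOR_RGB2HSV)
    m=(((hsv[...,0]<8)|(hsv[...,0]>172))&(hsv[...,1]>110)&(hsv[...,2]>90)).astype(np.uint8)*255
    m=cv2.morphologyEx(m,cv2.MORPH_CLOSE,np.ones((5,5)))
    cs,_=cv2.findContours(m,cv2.RETR_EXTERNAL,cv2.CHAIN_APPROX_NONE); out=[]
    for k in cs:
        if cv2.contourArea(k)<150: continue
        k2=cv2.convexHull(k)[:,0].astype(float)
        for nm,h in(('pot',38),('box',48)):
            for rz in (h-4,):
                W=ray(c,k2,base+rz)[:,:2].astype(np.float32)
                r=cv2.minAreaRect(W); (ec,er)=cv2.minEnclosingCircle(W)
                print(nm,k2.mean(0).round(),'rect c',np.round(r[0],1),'size',np.round(r[1],1),'ang',round(r[2],1))
E
python3 - <<'E'
from h import *
print('wrist');stock(load('w20'));print('side');stock(load('d20'))
c=load('w20')
print('tray rim outer/inner', ray(c,[(326,157),(612,157),(327,0)],30).round(1))
print('floor corners',ray(c,[(344,150),(591,146),(341,50),(605,50)],12).round(1))
print('ridge top',ray(c,[(343,41),(343,48),(610,40),(610,47)],18).round(1))
E
```

```text
wrist
pot [263. 143.] rect c [484.6 216.8] size [48.3 48.9] ang 88.6
box [263. 143.] rect c [485.6 215.1] size [47.  47.5] ang 88.6
pot [143. 153.] rect c [475.2 338.2] size [66.6 51.4] ang 3.7
box [143. 153.] rect c [476.4 333.1] size [64.7 49.9] ang 3.7
pot [128.  56.] rect c [567.5 341.8] size [49.1 48.7] ang 68.3
box [128.  56.] rect c [566.1 336.6] size [47.7 47.3] ang 68.3
pot [244.  38.] rect c [579.7 230.8] size [48.8 48.4] ang 45.2
box [244.  38.] rect c [578.  228.7] size [47.5 47. ] ang 45.2
side
pot [202. 347.] rect c [704.3 419.6] size [101.   14.1] ang 78.5
box [202. 347.] rect c [701.1 423.3] size [99.8 14. ] ang 78.5
pot [323. 327.] rect c [477.4 331.4] size [65.9 50.4] ang 4.2
box [323. 327.] rect c [476.9 336.1] size [65.1 49.8] ang 4.2
tray rim outer/inner [[ 470.7  153.3   30. ]
 [ 471.8 -143.3   30. ]
 [ 616.7  153.1   30. ]]
floor corners [[ 476.1  133.8   12. ]
 [ 481.3 -132.9   12. ]
 [ 576.4  138.6   12. ]
 [ 577.3 -127.9   12. ]]
ridge top [[ 583.7  137.    18. ]
 [ 577.3  136.9   18. ]
 [ 585.6 -126.5   18. ]
 [ 579.2 -127.9   18. ]]
```

Request:
drive_tool(steps=[{"delta_pos": [7,30,-10],"yaw": 0.017,"hand": 76},{"delta_pos": [7,30,-20],"yaw": 0.017,"hand": 76},{"delta_pos": [7,30,-20],"yaw": 0.017,"hand": 76},{"delta_pos": [7,30,-20],"yaw": 0.017,"hand": 76},{"delta_pos": [6,30,-20],"yaw": 0,"hand": 76}])

```text
clock: 17.45
eef_pos: [477.9, 306.5, 143.2]
eef_rot: [-3.142, -0.0, 0.07]
wrist_force: [0.7, -0.4, 0.6]
finger_gap: 76.1
```

Request:
drive_tool(steps=[{"delta_pos": [0,29,-20],"yaw": 0,"hand": 76},{"delta_pos": [0,0,-10],"yaw": 0,"hand": 76},{"delta_pos": [0,0,0],"yaw": 0,"hand": 76},{"delta_pos": [0,0,0],"yaw": 0,"hand": 76},{"delta_pos": [0,0,0],"yaw": 0,"hand": 76}])

```text
clock: 17.87
eef_pos: [478.0, 334.1, 115.4]
eef_rot: [-3.141, -0.001, 0.069]
wrist_force: [-0.2, 0.2, -0.2]
finger_gap: 76.2
```

```bash
python3 - <<'E'
from h import *
c=snap('wrist','w21'); s=manip.read_state(); print(s['eef_pos'],s['eef_rot'],s['wrist_force'],s['finger_gap'],c['position'])
stock(c)
E
```

```text
[478.06950886 334.23992095 115.59504825] [-3.14073963e+00 -1.77160745e-03  6.92742114e-02] [0.55381419 0.01281027 1.17658846] 76.33685065677707 [551.88857938 338.52920347 276.94331194]
pot [491. 222.] rect c [484.6 215.3] size [50.  49.4] ang 4.0
box [491. 222.] rect c [487.4 220.5] size [47.9 47.3] ang 4.0
pot [324. 220.] rect c [473.9 334.6] size [67.5 50.7] ang 4.0
box [324. 220.] rect c [477.1 334.8] size [64.6 48.5] ang 4.0
pot [324.  83.] rect c [567.4 340.8] size [48.5 48.6] ang 4.0
box [324.  83.] rect c [566.7 340.7] size [46.5 46.5] ang 4.0
pot [500.  76.] rect c [580.  229.7] size [49.3 49.4] ang 33.3
box [500.  76.] rect c [578.8 234.3] size [47.2 47.3] ang 33.3
```

View pics/w21.png

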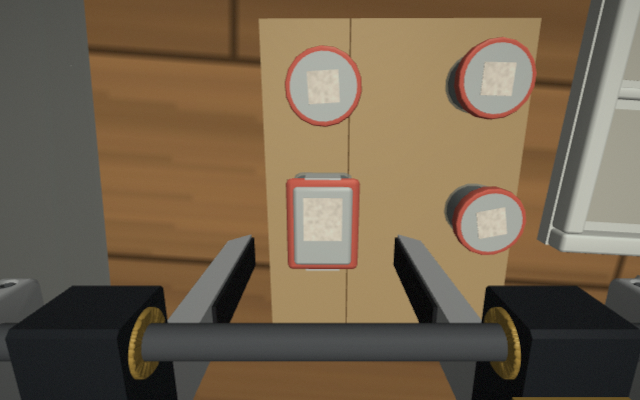

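Request:
drive_tool(steps=[{"delta_pos": [-0.5,0,-25],"yaw": 0,"hand": 76},{"delta_pos": [-0.5,0,-25],"yaw": 0,"hand": 76},{"delta_pos": [0,0,-20],"yaw": 0,"hand": 76},{"delta_pos": [0,0,-10],"yaw": 0,"hand": 76},{"delta_pos": [0,0,-3],"yaw": 0,"hand": 76}])

```text
clock: 18.33
eef_pos: [476.2, 334.3, 30.5]
eef_rot: [3.141, 0.001, 0.07]
wrist_force: [0.2, -0.1, -0.8]
finger_gap: 75.8
```

Request:
drive_tool(steps=[{"delta_pos": [0,0,0],"yaw": 0,"hand": 40},{"delta_pos": [0,0,0],"yaw": 0,"hand": 40},{"delta_pos": [0,0,0],"yaw": 0,"hand": 40},{"delta_pos": [0,0,0],"yaw": 0,"hand": 40},{"delta_pos": [0,0,0],"yaw": 0,"hand": 40}], squeeze=20)

```text
clock: 18.75
eef_pos: [476.7, 335.3, 32.1]
eef_rot: [-3.141, -0.001, 0.071]
wrist_force: [-0.4, -0.1, 5.9]
finger_gap: 49.6
```

Request:
drive_tool(steps=[{"delta_pos": [0,0,0],"yaw": 0,"hand": 40},{"delta_pos": [0,0,10],"yaw": 0,"hand": 40},{"delta_pos": [0,0,20],"yaw": 0,"hand": 40},{"delta_pos": [0,0,20],"yaw": 0,"hand": 40},{"delta_pos": [0,0,10],"yaw": 0,"hand": 40}])

```text
clock: 19.17
eef_pos: [476.9, 335.6, 94.0]
eef_rot: [-3.14, -0.002, 0.071]
wrist_force: [-0.1, 0.5, -0.6]
finger_gap: 50.0
```

Request:
drive_tool(steps=[{"delta_pos": [4,-20,2],"yaw": -0.014,"hand": 40},{"delta_pos": [4,-30,2],"yaw": -0.014,"hand": 40},{"delta_pos": [4,-30,2],"yaw": -0.014,"hand": 40},{"delta_pos": [4,-30,0],"yaw": -0.014,"hand": 40},{"delta_pos": [4,-30,0],"yaw": -0.014,"hand": 40}])

```text
clock: 19.58
eef_pos: [496.1, 193.8, 97.4]
eef_rot: [-3.142, -0.0, 0.0]
wrist_force: [-0.1, -0.6, -1.2]
finger_gap: 50.1
```

Request:
drive_tool(steps=[{"delta_pos": [5,-30,0],"yaw": 0,"hand": 40},{"delta_pos": [5,-30,0],"yaw": 0,"hand": 40},{"delta_pos": [5,-30,0],"yaw": 0,"hand": 40},{"delta_pos": [5,-30,0],"yaw": 0,"hand": 40},{"delta_pos": [5,-30,0],"yaw": 0,"hand": 40}])

```text
clock: 20.0
eef_pos: [521.2, 43.7, 97.4]
eef_rot: [-3.142, -0.0, 0.001]
wrist_force: [0.7, -0.0, -1.5]
finger_gap: 49.5
```

Request:
drive_tool(steps=[{"delta_pos": [4,-25,0],"yaw": 0,"hand": 40},{"delta_pos": [2,-16,0],"yaw": 0,"hand": 40},{"delta_pos": [0,0,0],"yaw": 0,"hand": 40},{"delta_pos": [0,0,0],"yaw": 0,"hand": 40},{"delta_pos": [0,0,0],"yaw": 0,"hand": 40}])

```text
clock: 20.42
eef_pos: [527.1, 4.8, 97.2]
eef_rot: [-3.141, 0.0, 0.001]
wrist_force: [0.4, -0.1, -1.5]
finger_gap: 49.9
```

```bash
python3 - <<'E'
from h import *
c=snap('wrist','w22'); s=manip.read_state(); print(s['eef_pos'],s['eef_rot'],s['wrist_force'],s['finger_gap'],c['position'])
snap('side','d22')
E
```

```text
[527.1210541    5.01111759  97.16547664] [-3.14147479e+00  1.29840380e-04  1.68926118e-03] [ 0.52777292  0.80120463 -0.885644  ] 49.96535465824923 [601.41141854   4.23980646 258.6513902 ]
```

View pics/w22.png

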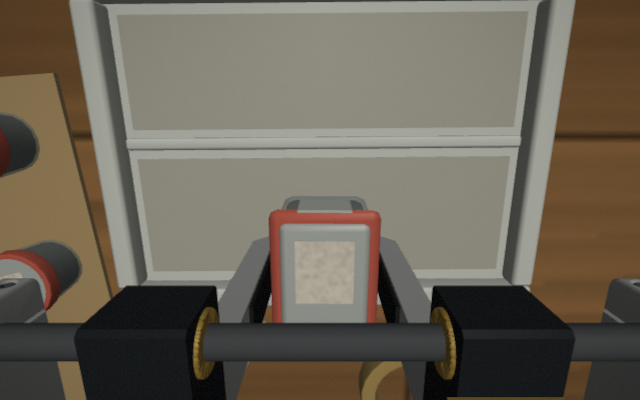

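View pics/d22.png

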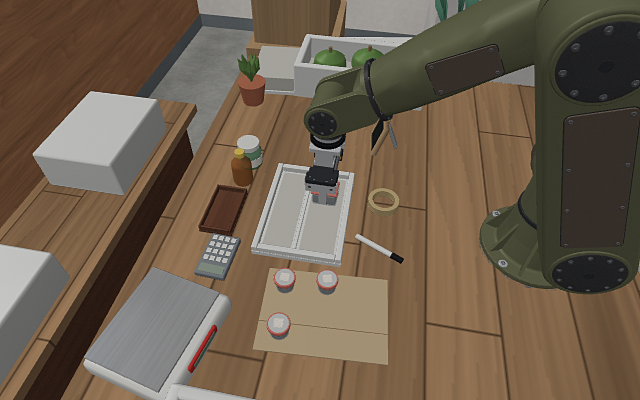

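```bash
python3 - <<'E'
from h import *
crop('w22',60,0,600,300,1.45,'w22a')
c=load('w22')
print('ridge z18',ray(c,[(130,137),(130,149),(518,137),(518,149)],18).round(1))
print('back floor',ray(c,[(145,277),(503,276),(134,157),(511,157)],12).round(1))
print('front floor',ray(c,[(111,10),(536,9),(128,130),(522,130)],12).round(1))
E
```

```text
ridge z18 [[ 584.2  135.4   18. ]
 [ 576.2  136.5   18. ]
 [ 584.6 -126.4   18. ]
 [ 576.6 -127.5   18. ]]
back floor [[ 477.8  141.9   12. ]
 [ 479.1 -133.1   12. ]
 [ 570.   137.8   12. ]
 [ 570.4 -126.7   12. ]]
front floor [[ 663.1  139.6   12. ]
 [ 664.  -129.7   12. ]
 [ 588.5  139.4   12. ]
 [ 588.9 -131.7   12. ]]
```

View pics/w22a.png

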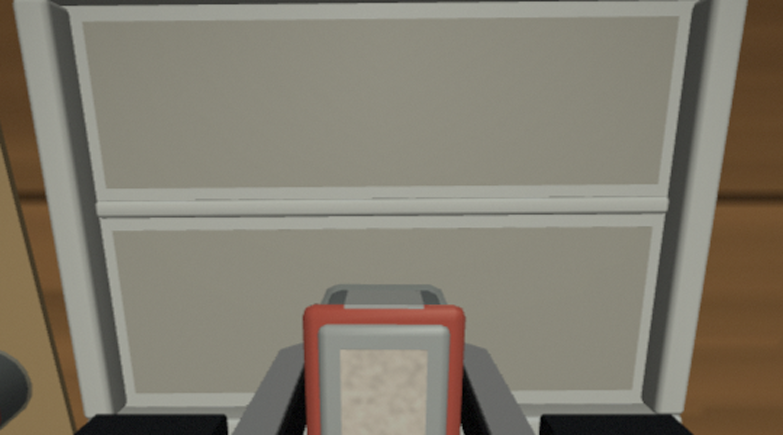

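Request:
drive_tool(steps=[{"delta_pos": [0,0,-15],"yaw": 0,"hand": 40},{"delta_pos": [0,0,-18],"yaw": 0,"hand": 40},{"delta_pos": [-0.5,0,-12],"yaw": 0,"hand": 40},{"delta_pos": [0,0,-6],"yaw": 0,"hand": 40},{"delta_pos": [0,0,-3],"yaw": 0,"hand": 40}])

```text
clock: 20.93
eef_pos: [526.4, 4.8, 42.4]
eef_rot: [-3.142, 0.001, 0.002]
wrist_force: [0.1, -0.8, -1.4]
finger_gap: 50.0
```

Request:
drive_tool(steps=[{"delta_pos": [0,0,-1],"yaw": 0,"hand": 40},{"delta_pos": [0,0,-1],"yaw": 0,"hand": 40},{"delta_pos": [0,0,-1],"yaw": 0,"hand": 40},{"delta_pos": [0,0,0],"yaw": 0,"hand": 40}])

```text
clock: 21.27
eef_pos: [527.0, 4.2, 40.5]
eef_rot: [3.142, -0.001, 0.001]
wrist_force: [-0.4, -0.4, -1.3]
finger_gap: 49.8
```

Request:
drive_tool(steps=[{"delta_pos": [0,0,-1],"yaw": 0,"hand": 40},{"delta_pos": [0,0,0],"yaw": 0,"hand": 40},{"delta_pos": [0,0,0],"yaw": 0,"hand": 53},{"delta_pos": [0,0,0],"yaw": 0,"hand": 66},{"delta_pos": [0,0,0],"yaw": 0,"hand": 66}])

```text
clock: 21.68
eef_pos: [526.9, 4.1, 39.3]
eef_rot: [-3.142, -0.0, 0.001]
wrist_force: [-0.0, -0.0, -0.3]
finger_gap: 62.9
```

Request:
drive_tool(steps=[{"delta_pos": [0,0,10],"yaw": 0,"hand": 66},{"delta_pos": [0,0,25],"yaw": 0,"hand": 66},{"delta_pos": [0,0,35],"yaw": 0,"hand": 76},{"delta_pos": [0,0,35],"yaw": 0,"hand": 76},{"delta_pos": [-20,0,20],"yaw": 0,"hand": 76}])

```text
clock: 22.1
eef_pos: [509.0, 4.0, 168.5]
eef_rot: [3.141, -0.005, 0.001]
wrist_force: [-0.2, -0.7, 0.7]
finger_gap: 75.8
```

Request:
drive_tool(steps=[{"delta_pos": [-25,20,0],"yaw": 0.12,"hand": 76},{"delta_pos": [0,20,0],"yaw": 0.12,"hand": 76},{"delta_pos": [0,20,0],"yaw": 0.12,"hand": 76},{"delta_pos": [0,0,0],"yaw": 0,"hand": 76},{"delta_pos": [0,0,0],"yaw": 0,"hand": 76}])

```text
clock: 22.52
eef_pos: [481.8, 64.6, 164.8]
eef_rot: [3.141, -0.001, 0.361]
wrist_force: [-0.8, -0.4, 0.5]
finger_gap: 76.1
```

```bash
python3 - <<'E'
from h import *
c=snap('wrist','w23'); s=manip.read_state(); print(s['eef_pos'],s['eef_rot'],s['joints'],s['wrist_force'],s['finger_gap'],c['position'])
print('tray');stock(c,12);print('sheet');stock(c,4)
E
```

```text
[481.82277032  63.98651939 164.56130411] [ 3.14135001e+00 -2.62751666e-04  3.59004511e-01] [ 5.67369143e-02  2.16799800e-01  1.76751578e+00 -1.67573828e-04
  1.15695401e+00  1.26859612e+00] [ 0.0549504   0.66088326 -0.27461258] 75.63919901854597 [551.16960443  90.14558488 326.34411536]
tray
pot [415. 176.] rect c [525.8   1.7] size [50.7 67.1] ang 89.8
box [415. 176.] rect c [526.7   4.9] size [48.9 64.7] ang 89.8
pot [149. 134.] rect c [486.5 213.5] size [47.5 48.8] ang 84.5
box [149. 134.] rect c [488.8 209.1] size [45.8 47. ] ang 84.5
pot [160.  26.] rect c [569.3 222.9] size [26.4 49.2] ang 20.7
box [160.  26.] rect c [568.7 218.2] size [25.4 47.4] ang 20.7
sheet
pot [415. 176.] rect c [525.1  -0.8] size [52.2 69. ] ang 89.8
box [415. 176.] rect c [526.    2.3] size [50.4 66.6] ang 89.8
pot [149. 134.] rect c [484.6 217. ] size [48.8 50.2] ang 84.5
box [149. 134.] rect c [486.9 212.6] size [47.1 48.4] ang 84.5
pot [160.  26.] rect c [569.9 226.7] size [27.1 50.6] ang 20.7
box [160.  26.] rect c [569.2 222. ] size [26.2 48.8] ang 20.7
```

View pics/w23.png

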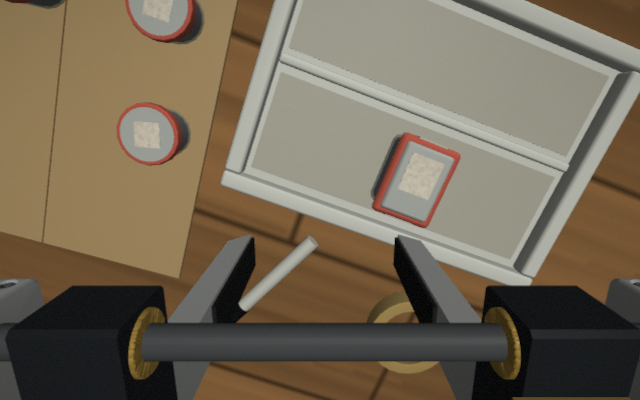

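Request:
drive_tool(steps=[{"delta_pos": [0,10,0],"yaw": 0.12,"hand": 70},{"delta_pos": [1,20,0],"yaw": 0.12,"hand": 70},{"delta_pos": [1,20,0],"yaw": 0.12,"hand": 70},{"delta_pos": [1,20,0],"yaw": 0.12,"hand": 70},{"delta_pos": [1,20,0],"yaw": 0.12,"hand": 70}])

```text
clock: 22.98
eef_pos: [486.0, 154.1, 164.3]
eef_rot: [3.142, 0.0, 0.963]
wrist_force: [-0.5, -0.3, 0.1]
finger_gap: 70.1
```

Request:
drive_tool(steps=[{"delta_pos": [0,20,-10],"yaw": 0.12,"hand": 70},{"delta_pos": [0,20,-10],"yaw": 0.12,"hand": 70},{"delta_pos": [0,15,-10],"yaw": 0.12,"hand": 70},{"delta_pos": [0,7,-10],"yaw": 0.12,"hand": 70},{"delta_pos": [0,0,0],"yaw": 0.12,"hand": 70}])

```text
clock: 23.4
eef_pos: [485.3, 216.3, 122.2]
eef_rot: [-3.139, 0.001, 1.565]
wrist_force: [0.7, -0.3, 0.5]
finger_gap: 70.1
```

Request:
drive_tool(steps=[{"delta_pos": [0,0,0],"yaw": 0,"hand": 70},{"delta_pos": [0,0,0],"yaw": 0,"hand": 70},{"delta_pos": [0,0,0],"yaw": 0,"hand": 70}])

```text
clock: 23.65
eef_pos: [486.2, 215.5, 124.5]
eef_rot: [3.141, -0.0, 1.555]
wrist_force: [1.1, -0.2, 0.4]
finger_gap: 69.8
```

```bash
python3 - <<'E'
from h import *
c=snap('wrist','w24'); s=manip.read_state(); print(s['eef_pos'],s['eef_rot'],s['wrist_force'],s['finger_gap'],c['position'])
stock(c,4)
E
```

```text
[486.1291617  215.59667383 124.52972682] [ 3.14106610e+00 -1.75026657e-04  1.55579866e+00] [ 0.53604122  0.11742156 -0.18799724] 70.09315526283225 [487.5299308  288.9344403  286.02159225]
pot [317. 215.] rect c [484.3 216.4] size [49.8 48.6] ang 89.1
box [317. 215.] rect c [484.4 219.3] size [47.7 46.7] ang 89.1
pot [453. 194.] rect c [580.2 230.4] size [49.  49.3] ang 89.1
box [453. 194.] rect c [576.4 232.7] size [47.  47.3] ang 89.1
pot [446.  38.] rect c [567.6 336. ] size [39.8 49. ] ang 89.1
box [446.  38.] rect c [564.3 334.1] size [38.2 47. ] ang 89.1
```

View pics/w24.png

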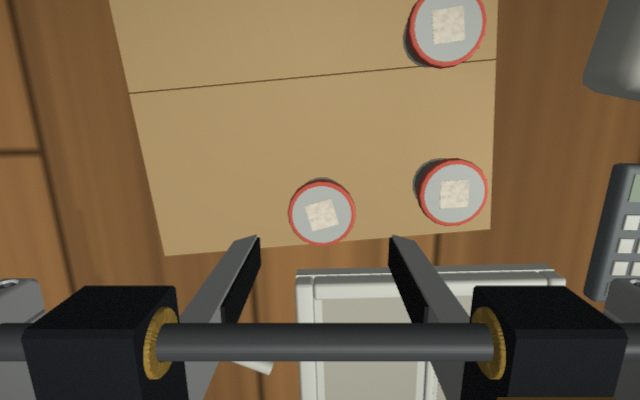

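Request:
drive_tool(steps=[{"delta_pos": [-1.5,0.7,-20],"yaw": 0.015,"hand": 70},{"delta_pos": [0,0,-25],"yaw": 0,"hand": 70},{"delta_pos": [0,0,-20],"yaw": 0,"hand": 70},{"delta_pos": [0,0,-12],"yaw": 0,"hand": 70},{"delta_pos": [0,0,-5],"yaw": 0,"hand": 70}])

```text
clock: 24.12
eef_pos: [483.8, 216.4, 40.8]
eef_rot: [-3.14, 0.001, 1.574]
wrist_force: [-0.2, 0.4, 0.2]
finger_gap: 70.3
```

Request:
drive_tool(steps=[{"delta_pos": [0,0,0],"yaw": 0,"hand": 40},{"delta_pos": [0,0,0],"yaw": 0,"hand": 40},{"delta_pos": [0,0,0],"yaw": 0,"hand": 40},{"delta_pos": [0,0,0],"yaw": 0,"hand": 40},{"delta_pos": [0,0,0],"yaw": 0,"hand": 40}], squeeze=15)

```text
clock: 24.53
eef_pos: [484.9, 217.0, 43.3]
eef_rot: [3.14, -0.001, 1.576]
wrist_force: [-1.3, -0.4, 7.0]
finger_gap: 49.2
```

Request:
drive_tool(steps=[{"delta_pos": [0,0,0],"yaw": 0,"hand": 40},{"delta_pos": [0,0,10],"yaw": 0,"hand": 40},{"delta_pos": [0,0,20],"yaw": 0,"hand": 40},{"delta_pos": [0,0,20],"yaw": 0,"hand": 40},{"delta_pos": [0,0,15],"yaw": 0,"hand": 40}])

```text
clock: 24.95
eef_pos: [484.5, 217.0, 109.4]
eef_rot: [3.14, -0.0, 1.576]
wrist_force: [0.4, 0.6, -0.3]
finger_gap: 49.7
```

Request:
drive_tool(steps=[{"delta_pos": [12,-20,2],"yaw": 0,"hand": 40},{"delta_pos": [16,-28,2],"yaw": 0,"hand": 40},{"delta_pos": [16,-28,0],"yaw": 0,"hand": 40},{"delta_pos": [16,-28,0],"yaw": 0,"hand": 40},{"delta_pos": [16,-28,0],"yaw": 0,"hand": 40}])

```text
clock: 25.37
eef_pos: [560.9, 83.5, 112.2]
eef_rot: [3.141, -0.0, 1.576]
wrist_force: [0.9, 0.8, -0.6]
finger_gap: 49.5
```

Request:
drive_tool(steps=[{"delta_pos": [16,-28,0],"yaw": 0,"hand": 40},{"delta_pos": [16,-28,0],"yaw": 0,"hand": 40},{"delta_pos": [16,-28,0],"yaw": 0,"hand": 40},{"delta_pos": [10,-28,0],"yaw": 0,"hand": 40},{"delta_pos": [7,-24,0],"yaw": 0,"hand": 40}])

```text
clock: 25.78
eef_pos: [625.9, -53.1, 111.9]
eef_rot: [3.141, 0.0, 1.575]
wrist_force: [0.8, 0.3, -0.6]
finger_gap: 49.9
```

Request:
drive_tool(steps=[{"delta_pos": [0,-12,0],"yaw": 0,"hand": 40},{"delta_pos": [0,0,0],"yaw": 0,"hand": 40},{"delta_pos": [0,0,0],"yaw": 0,"hand": 40},{"delta_pos": [0,0,0],"yaw": 0,"hand": 40}])

```text
clock: 26.12
eef_pos: [625.0, -61.8, 111.5]
eef_rot: [-3.142, -0.0, 1.577]
wrist_force: [-0.0, 1.1, 0.0]
finger_gap: 49.6
```

```bash
python3 - <<'E'
from h import *
c=snap('wrist','w25'); s=manip.read_state(); print(s['eef_pos'],s['eef_rot'],s['wrist_force'],s['finger_gap'],c['position'])
c=snap('scene','s25')
crop('s25',190,120,470,275,2.8,'s25a')
E
```

```text
[625.03804232 -61.68149784 111.4436549 ] [ 3.14157711e+00 -1.66733642e-04  1.57713056e+00] [-0.03309978  0.82353169 -0.75359944] 49.413223766019534 [624.79544686  11.58743601 272.95943704]
```

View pics/w25.png

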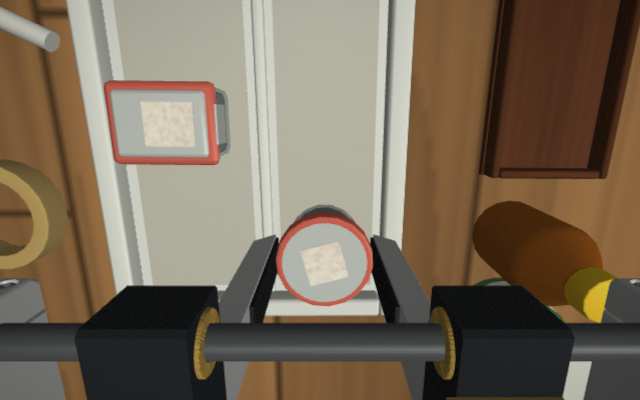

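View pics/s25a.png

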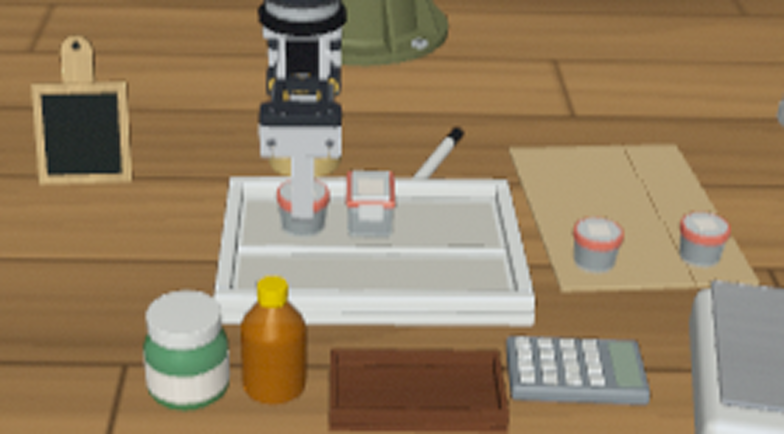

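Request:
drive_tool(steps=[{"delta_pos": [0.8,-1,-15],"yaw": -0.005,"hand": 40},{"delta_pos": [0,0,-18],"yaw": 0,"hand": 40},{"delta_pos": [0,0,-14],"yaw": 0,"hand": 40},{"delta_pos": [0,0,-7],"yaw": 0,"hand": 40},{"delta_pos": [0,0,-3],"yaw": 0,"hand": 40}])

```text
clock: 26.63
eef_pos: [625.6, -63.3, 53.2]
eef_rot: [-3.14, -0.0, 1.572]
wrist_force: [0.2, -0.6, -1.1]
finger_gap: 49.5
```

Request:
drive_tool(steps=[{"delta_pos": [0,0,-1],"yaw": 0,"hand": 40},{"delta_pos": [0,0,-1],"yaw": 0,"hand": 40},{"delta_pos": [0,0,-1],"yaw": 0,"hand": 40},{"delta_pos": [0,0,0],"yaw": 0,"hand": 40}])

```text
clock: 26.97
eef_pos: [626.3, -64.1, 51.7]
eef_rot: [3.141, 0.0, 1.571]
wrist_force: [0.4, 0.4, -0.4]
finger_gap: 49.5
```

Request:
drive_tool(steps=[{"delta_pos": [0,0,-0.7],"yaw": 0,"hand": 40},{"delta_pos": [0,0,0],"yaw": 0,"hand": 40},{"delta_pos": [0,0,0],"yaw": 0,"hand": 53},{"delta_pos": [0,0,0],"yaw": 0,"hand": 66},{"delta_pos": [0,0,0],"yaw": 0,"hand": 66}])

```text
clock: 27.38
eef_pos: [626.1, -64.2, 50.5]
eef_rot: [3.142, 0.0, 1.571]
wrist_force: [-0.6, 0.4, 0.2]
finger_gap: 62.5
```

Request:
drive_tool(steps=[{"delta_pos": [0,0,10],"yaw": 0,"hand": 66},{"delta_pos": [0,0,20],"yaw": 0,"hand": 66},{"delta_pos": [0,0,30],"yaw": 0,"hand": 70},{"delta_pos": [0,0,30],"yaw": 0,"hand": 70},{"delta_pos": [0,10,0],"yaw": 0,"hand": 70}])

```text
clock: 27.8
eef_pos: [628.3, -55.5, 147.5]
eef_rot: [3.133, 0.002, 1.569]
wrist_force: [0.7, -0.1, 1.1]
finger_gap: 70.1
```

Request:
drive_tool(steps=[{"delta_pos": [-3,25,0],"yaw": 0,"hand": 70},{"delta_pos": [-4,28,0],"yaw": 0,"hand": 70},{"delta_pos": [-4,28,0],"yaw": 0,"hand": 70},{"delta_pos": [-4,28,0],"yaw": 0,"hand": 70},{"delta_pos": [-4,28,0],"yaw": 0,"hand": 70}])

```text
clock: 28.22
eef_pos: [606.7, 84.3, 140.9]
eef_rot: [3.141, -0.0, 1.571]
wrist_force: [-0.1, -1.0, -0.0]
finger_gap: 70.3
```

Request:
drive_tool(steps=[{"delta_pos": [-4,28,0],"yaw": 0,"hand": 70},{"delta_pos": [-4,28,0],"yaw": 0,"hand": 70},{"delta_pos": [-4,28,0],"yaw": 0,"hand": 70},{"delta_pos": [-4,28,0],"yaw": 0,"hand": 70},{"delta_pos": [-4,15,0],"yaw": 0,"hand": 70}])

```text
clock: 28.63
eef_pos: [586.5, 212.6, 140.8]
eef_rot: [3.141, -0.0, 1.572]
wrist_force: [0.2, 0.6, -0.6]
finger_gap: 69.9
```

Request:
drive_tool(steps=[{"delta_pos": [-3,10,0],"yaw": 0,"hand": 70},{"delta_pos": [0,0,0],"yaw": 0,"hand": 70},{"delta_pos": [0,0,0],"yaw": 0,"hand": 70},{"delta_pos": [0,0,0],"yaw": 0,"hand": 70}])

```text
clock: 28.97
eef_pos: [584.4, 218.6, 140.5]
eef_rot: [3.142, 0.0, 1.57]
wrist_force: [-0.2, 0.3, -1.0]
finger_gap: 70.0
```

```bash
python3 - <<'E'
from h import *
c=snap('wrist','w26'); s=manip.read_state(); print(s['eef_pos'],s['eef_rot'],s['wrist_force'],s['finger_gap'],c['position'])
stock(c,4)
c=snap('side','d26'); crop('d26',230,110,420,370,2.3,'d26a')
E
```

```text
[584.43653396 218.54465548 140.47581081] [-3.14158101e+00  1.66938644e-04  1.56941126e+00] [ 0.72982817 -0.14599426 -0.92694533] 69.74652964293469 [584.72786941 292.08286127 301.97767456]
pot [317. 193.] rect c [579.6 230.5] size [49.1 48.7] ang 90.0
box [317. 193.] rect c [579.8 232.8] size [47.2 46.8] ang 90.0
pot [300.  42.] rect c [567.1 340.4] size [48.3 49. ] ang 90.0
box [300.  42.] rect c [567.8 338.5] size [46.5 47.1] ang 90.0
```

View pics/w26.png

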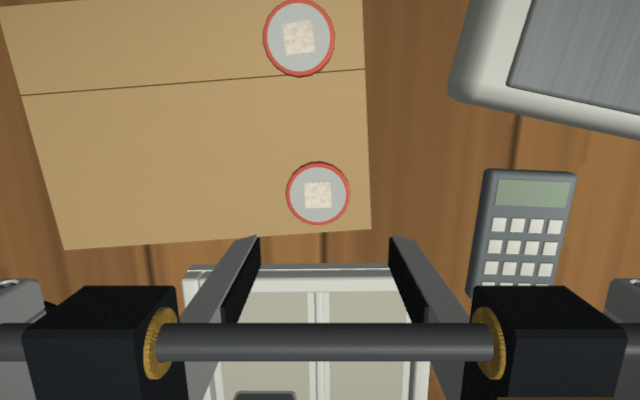

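View pics/d26a.png

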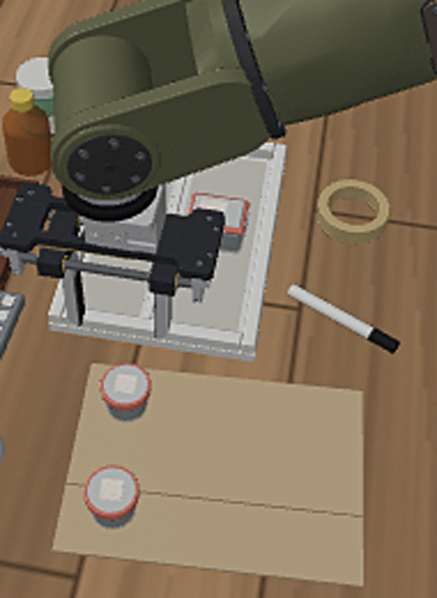

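Request:
drive_tool(steps=[{"delta_pos": [-4.6,11.8,-10],"yaw": 0,"hand": 70},{"delta_pos": [0,0,-25],"yaw": 0,"hand": 70},{"delta_pos": [0,0,-25],"yaw": 0,"hand": 70},{"delta_pos": [0,0,-20],"yaw": 0,"hand": 70},{"delta_pos": [0,0,-12],"yaw": 0,"hand": 70}])

```text
clock: 29.48
eef_pos: [578.2, 231.6, 45.3]
eef_rot: [-3.138, 0.001, 1.571]
wrist_force: [0.4, 0.8, -0.8]
finger_gap: 70.0
```

Request:
drive_tool(steps=[{"delta_pos": [0,0,-5],"yaw": 0,"hand": 70},{"delta_pos": [0,0,0],"yaw": 0,"hand": 70},{"delta_pos": [0,0,0],"yaw": 0,"hand": 40},{"delta_pos": [0,0,0],"yaw": 0,"hand": 40},{"delta_pos": [0,0,0],"yaw": 0,"hand": 40}])

```text
clock: 29.9
eef_pos: [580.0, 231.8, 44.6]
eef_rot: [3.14, -0.001, 1.571]
wrist_force: [-0.3, -0.2, -0.6]
finger_gap: 53.5
```

Request:
drive_tool(steps=[{"delta_pos": [0,0,0],"yaw": 0,"hand": 40},{"delta_pos": [0,0,0],"yaw": 0,"hand": 40},{"delta_pos": [0,0,0],"yaw": 0,"hand": 40}])

```text
clock: 30.15
eef_pos: [579.9, 231.8, 44.5]
eef_rot: [3.14, -0.0, 1.571]
wrist_force: [-0.8, 0.0, 6.8]
finger_gap: 49.8
```

```bash
python3 - <<'E'
from h import *
for f in('side0','scene0'):
    P=cloud(load(f)).reshape(-1,3)
    m=(P[:,0]>600)&(P[:,0]<800)&(P[:,1]>280)&(P[:,1]<480)&(P[:,2]>15); print(f,P[m].min(0),np.percentile(P[m],95,axis=0))
E
```

```text
side0 [681.04712689 290.18690041  15.00527422] [793.97778692 471.41594554  71.36556648]
scene0 [684.04258212 280.2969733   15.03329481] [796.11480662 466.88632469  72.64775849]
```

Request:
drive_tool(steps=[{"delta_pos": [0,0,10],"yaw": 0,"hand": 40},{"delta_pos": [0,0,20],"yaw": 0,"hand": 40},{"delta_pos": [0,0,20],"yaw": 0,"hand": 40},{"delta_pos": [0,0,15],"yaw": 0,"hand": 40},{"delta_pos": [3,-10,3],"yaw": 0,"hand": 40}])

```text
clock: 30.57
eef_pos: [583.2, 222.9, 114.9]
eef_rot: [3.138, -0.002, 1.572]
wrist_force: [0.3, -0.2, -1.6]
finger_gap: 49.8
```

Request:
drive_tool(steps=[{"delta_pos": [6,-28,0],"yaw": 0,"hand": 40},{"delta_pos": [6,-28,0],"yaw": 0,"hand": 40},{"delta_pos": [6,-28,0],"yaw": 0,"hand": 40},{"delta_pos": [6,-28,0],"yaw": 0,"hand": 40},{"delta_pos": [6,-28,0],"yaw": 0,"hand": 40}])

```text
clock: 30.98
eef_pos: [612.3, 79.5, 110.9]
eef_rot: [-3.141, 0.0, 1.571]
wrist_force: [0.2, 0.8, -0.7]
finger_gap: 49.6
```

Request:
drive_tool(steps=[{"delta_pos": [6,-28,0],"yaw": 0,"hand": 40},{"delta_pos": [5,-28,0],"yaw": 0,"hand": 40},{"delta_pos": [2,-20,0],"yaw": 0,"hand": 40},{"delta_pos": [0,0,0],"yaw": 0,"hand": 40},{"delta_pos": [0,0,0],"yaw": 0,"hand": 40}])

```text
clock: 31.4
eef_pos: [625.2, 4.2, 110.9]
eef_rot: [-3.141, -0.0, 1.569]
wrist_force: [0.2, -0.3, -1.1]
finger_gap: 49.7
```

Request:
drive_tool(steps=[{"delta_pos": [0,0,0],"yaw": 0,"hand": 40},{"delta_pos": [0,0,0],"yaw": 0,"hand": 40}])

```text
clock: 31.57
eef_pos: [625.3, 6.4, 111.2]
eef_rot: [-3.141, -0.0, 1.572]
wrist_force: [0.2, 0.3, -0.4]
finger_gap: 49.5
```

```bash
python3 - <<'E'
from h import *
c=snap('wrist','w27'); s=manip.read_state(); print(s['eef_pos'],s['eef_rot'],s['wrist_force'],s['finger_gap'],c['position'])
c=snap('scene','s27'); crop('s27',190,120,470,275,2.8,'s27a')
E
```

```text
[625.31148969   6.45458565 111.32366501] [-3.14134923e+00 -7.01629400e-05  1.57190712e+00] [ 0.24474161  0.22775318 -1.99044469] 49.57484349420756 [625.51207411  79.79561467 272.74195995]
```

View pics/w27.png

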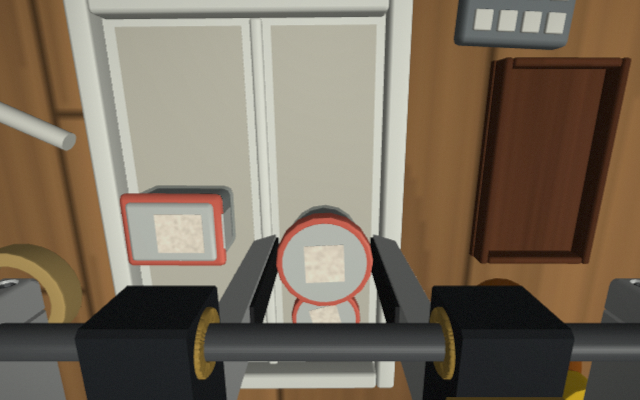

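View pics/s27a.png

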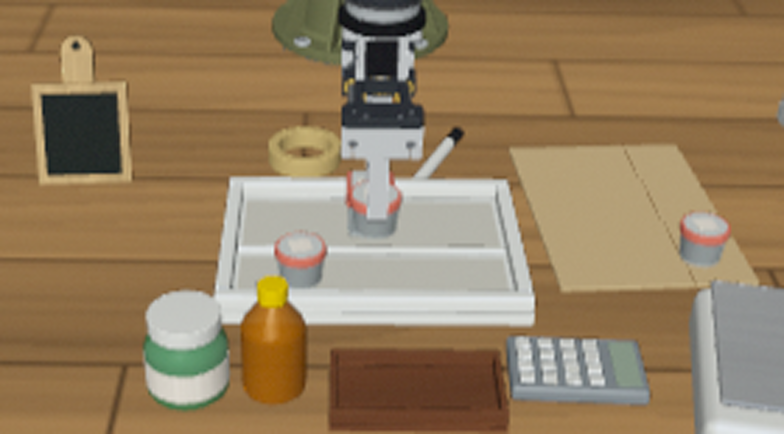

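Request:
drive_tool(steps=[{"delta_pos": [0.7,-2,-15],"yaw": 0,"hand": 40},{"delta_pos": [0,0,-18],"yaw": 0,"hand": 40},{"delta_pos": [0,0,-14],"yaw": 0,"hand": 40},{"delta_pos": [0,0,-7],"yaw": 0,"hand": 40},{"delta_pos": [0,0,-3],"yaw": 0,"hand": 40}])

```text
clock: 32.08
eef_pos: [625.7, 4.2, 53.3]
eef_rot: [-3.14, -0.0, 1.572]
wrist_force: [-0.4, 0.5, -1.6]
finger_gap: 49.9
```

Request:
drive_tool(steps=[{"delta_pos": [0,0,-1],"yaw": 0,"hand": 40},{"delta_pos": [0,0,-1],"yaw": 0,"hand": 40},{"delta_pos": [0,0,0],"yaw": 0,"hand": 40},{"delta_pos": [0,0,0],"yaw": 0,"hand": 40}])

```text
clock: 32.42
eef_pos: [626.5, 3.7, 53.1]
eef_rot: [3.141, 0.0, 1.571]
wrist_force: [-0.8, 0.4, -2.8]
finger_gap: 49.4
```

Request:
drive_tool(steps=[{"delta_pos": [0,0,-1],"yaw": 0,"hand": 40},{"delta_pos": [0,0,0],"yaw": 0,"hand": 40},{"delta_pos": [0,0,0],"yaw": 0,"hand": 53},{"delta_pos": [0,0,0],"yaw": 0,"hand": 66},{"delta_pos": [0,0,0],"yaw": 0,"hand": 66}])

```text
clock: 32.83
eef_pos: [626.2, 3.6, 51.6]
eef_rot: [3.141, 0.0, 1.571]
wrist_force: [0.5, 0.2, -0.1]
finger_gap: 63.0
```

Request:
drive_tool(steps=[{"delta_pos": [0,0,10],"yaw": 0,"hand": 66},{"delta_pos": [0,0,20],"yaw": 0,"hand": 66},{"delta_pos": [0,0,30],"yaw": 0,"hand": 70},{"delta_pos": [0,0,30],"yaw": 0,"hand": 70},{"delta_pos": [0,10,0],"yaw": 0,"hand": 70}])

```text
clock: 33.25
eef_pos: [628.5, 12.6, 148.6]
eef_rot: [3.132, 0.001, 1.57]
wrist_force: [-0.7, 0.3, 0.6]
finger_gap: 69.7
```

Request:
drive_tool(steps=[{"delta_pos": [-4,25,0],"yaw": 0,"hand": 70},{"delta_pos": [-5,28,0],"yaw": 0,"hand": 70},{"delta_pos": [-5,28,0],"yaw": 0,"hand": 70},{"delta_pos": [-5,28,0],"yaw": 0,"hand": 70},{"delta_pos": [-5,28,0],"yaw": 0,"hand": 70}])

```text
clock: 33.67
eef_pos: [601.8, 152.1, 141.9]
eef_rot: [3.141, -0.0, 1.571]
wrist_force: [0.6, -0.0, -0.7]
finger_gap: 70.1
```

Request:
drive_tool(steps=[{"delta_pos": [-6,28,0],"yaw": 0,"hand": 70},{"delta_pos": [-6,28,0],"yaw": 0,"hand": 70},{"delta_pos": [-6,28,0],"yaw": 0,"hand": 70},{"delta_pos": [-6,28,0],"yaw": 0,"hand": 70},{"delta_pos": [-6,28,0],"yaw": 0,"hand": 70}])

```text
clock: 34.08
eef_pos: [571.6, 292.2, 141.9]
eef_rot: [3.141, -0.0, 1.571]
wrist_force: [-0.1, -0.6, -0.9]
finger_gap: 70.1
```

Request:
drive_tool(steps=[{"delta_pos": [-3,25,0],"yaw": 0,"hand": 70},{"delta_pos": [0,10,0],"yaw": 0,"hand": 70},{"delta_pos": [0,0,0],"yaw": 0,"hand": 70},{"delta_pos": [0,0,0],"yaw": 0,"hand": 70},{"delta_pos": [0,0,0],"yaw": 0,"hand": 70}])

```text
clock: 34.5
eef_pos: [569.5, 324.4, 141.5]
eef_rot: [-3.141, 0.0, 1.57]
wrist_force: [0.2, -0.4, 0.2]
finger_gap: 69.8
```

```bash
python3 - <<'E'
from h import *
c=snap('wrist','w28'); s=manip.read_state(); print(s['eef_pos'],s['eef_rot'],s['wrist_force'],s['finger_gap'],c['position'])
stock(c,4)
c=snap('side','d28'); crop('d28',230,110,420,370,2.3,'d28a')
E
```

```text
[569.59530241 324.27098976 141.52585459] [-3.14153333e+00  1.83234631e-04  1.56933473e+00] [ 0.72310618 -0.35861864  0.24713781] 70.18763451695631 [569.87999999 397.86668507 302.94252473]
pot [321. 186.] rect c [567.4 340.8] size [48.8 48. ] ang 90.0
box [321. 186.] rect c [567.5 342.9] size [47.  46.2] ang 90.0
pot [521.  58.] rect c [706.6 420.2] size [102.3   9.7] ang 78.5
box [521.  58.] rect c [701.4 419.3] size [98.5  9.4] ang 78.5
```

View pics/w28.png

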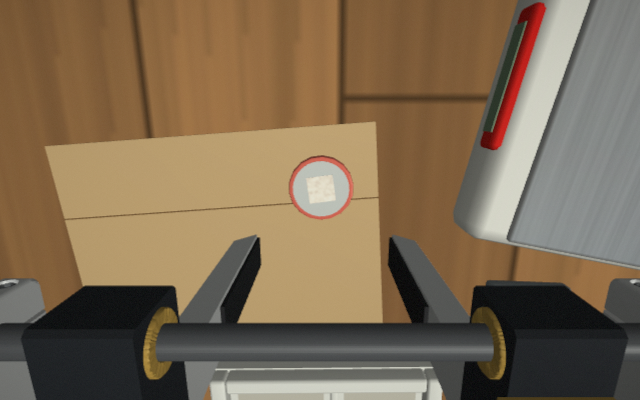

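View pics/d28a.png

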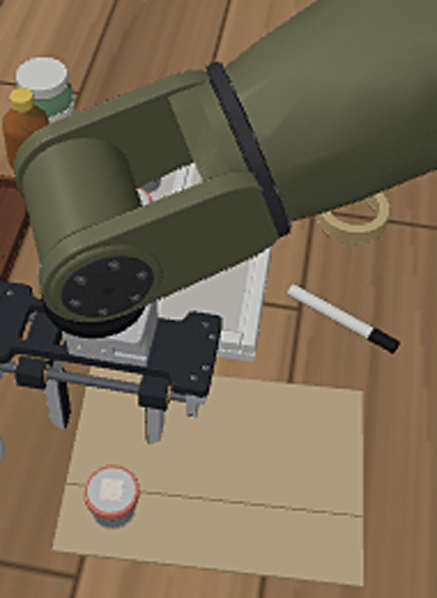

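Request:
drive_tool(steps=[{"delta_pos": [-2,16,-10],"yaw": 0,"hand": 70},{"delta_pos": [0,0,-25],"yaw": 0,"hand": 70},{"delta_pos": [0,0,-25],"yaw": 0,"hand": 70},{"delta_pos": [0,0,-20],"yaw": 0,"hand": 70},{"delta_pos": [0,0,-12],"yaw": 0,"hand": 70}])

```text
clock: 35.02
eef_pos: [566.2, 341.3, 46.3]
eef_rot: [-3.139, 0.002, 1.57]
wrist_force: [-0.5, 0.5, 0.4]
finger_gap: 70.2
```

Request:
drive_tool(steps=[{"delta_pos": [0,0,-6],"yaw": 0,"hand": 70},{"delta_pos": [0,0,0],"yaw": 0,"hand": 70},{"delta_pos": [0,0,0],"yaw": 0,"hand": 40},{"delta_pos": [0,0,0],"yaw": 0,"hand": 40},{"delta_pos": [0,0,0],"yaw": 0,"hand": 40}])

```text
clock: 35.43
eef_pos: [567.7, 341.9, 44.8]
eef_rot: [3.14, -0.001, 1.571]
wrist_force: [-0.7, 0.2, -0.2]
finger_gap: 53.6
```

Request:
drive_tool(steps=[{"delta_pos": [0,0,0],"yaw": 0,"hand": 40},{"delta_pos": [0,0,0],"yaw": 0,"hand": 40},{"delta_pos": [0,0,0],"yaw": 0,"hand": 40}])

```text
clock: 35.68
eef_pos: [567.6, 341.9, 44.5]
eef_rot: [3.14, -0.001, 1.571]
wrist_force: [-0.5, -1.4, 5.7]
finger_gap: 49.7
```

Request:
drive_tool(steps=[{"delta_pos": [0,0,10],"yaw": 0,"hand": 40},{"delta_pos": [0,0,20],"yaw": 0,"hand": 40},{"delta_pos": [0,0,20],"yaw": 0,"hand": 40},{"delta_pos": [0,0,15],"yaw": 0,"hand": 40},{"delta_pos": [3,-10,3],"yaw": 0,"hand": 40}])

```text
clock: 36.1
eef_pos: [570.7, 333.1, 115.0]
eef_rot: [3.138, -0.002, 1.572]
wrist_force: [0.8, 0.8, -0.6]
finger_gap: 49.6
```

Request:
drive_tool(steps=[{"delta_pos": [6,-28,0],"yaw": 0,"hand": 40},{"delta_pos": [6,-28,0],"yaw": 0,"hand": 40},{"delta_pos": [6,-28,0],"yaw": 0,"hand": 40},{"delta_pos": [6,-28,0],"yaw": 0,"hand": 40},{"delta_pos": [6,-28,0],"yaw": 0,"hand": 40}])

```text
clock: 36.52
eef_pos: [600.0, 189.5, 110.9]
eef_rot: [-3.141, 0.0, 1.571]
wrist_force: [0.2, -0.9, -0.4]
finger_gap: 49.7
```

Request:
drive_tool(steps=[{"delta_pos": [6,-28,0],"yaw": 0,"hand": 40},{"delta_pos": [6,-28,0],"yaw": 0,"hand": 40},{"delta_pos": [6,-28,0],"yaw": 0,"hand": 40},{"delta_pos": [5,-22,0],"yaw": 0,"hand": 40},{"delta_pos": [3,-14,0],"yaw": 0,"hand": 40}])

```text
clock: 36.93
eef_pos: [626.1, 68.6, 110.9]
eef_rot: [-3.141, 0.0, 1.569]
wrist_force: [0.0, 0.0, -1.3]
finger_gap: 49.8
```

Request:
drive_tool(steps=[{"delta_pos": [0,0,0],"yaw": 0,"hand": 40},{"delta_pos": [0,0,0],"yaw": 0,"hand": 40},{"delta_pos": [0,0,0],"yaw": 0,"hand": 40}])

```text
clock: 37.18
eef_pos: [625.9, 72.4, 111.2]
eef_rot: [-3.141, -0.0, 1.571]
wrist_force: [-0.5, 0.0, -1.7]
finger_gap: 49.7
```

```bash
python3 - <<'E'
from h import *
c=snap('wrist','w29'); s=manip.read_state(); print(s['eef_pos'],s['eef_rot'],s['wrist_force'],s['finger_gap'],c['position'])
c=snap('scene','s29'); crop('s29',190,120,470,275,2.8,'s29a')
E
```

```text
[625.87710291  72.72701868 111.30501499] [-3.14125287e+00 -1.46818348e-04  1.57194657e+00] [-0.84226485 -0.03909629 -0.79195265] 49.39408121166955 [626.15664546 145.8577248  272.71970878]
```

View pics/s29a.png

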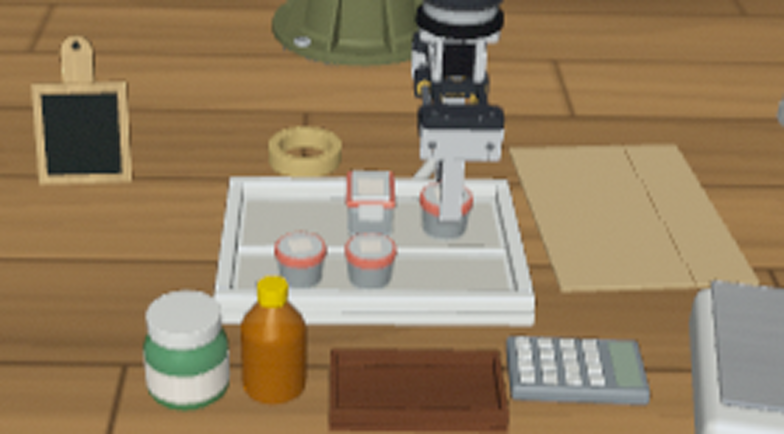

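Request:
drive_tool(steps=[{"delta_pos": [0.3,-1.3,-15],"yaw": 0,"hand": 40},{"delta_pos": [0,0,-18],"yaw": 0,"hand": 40},{"delta_pos": [0,0,-14],"yaw": 0,"hand": 40},{"delta_pos": [0,0,-7],"yaw": 0,"hand": 40},{"delta_pos": [0,0,-3],"yaw": 0,"hand": 40}])

```text
clock: 37.7
eef_pos: [625.9, 71.0, 53.3]
eef_rot: [-3.14, 0.0, 1.572]
wrist_force: [0.3, -0.2, -0.6]
finger_gap: 49.8
```

Request:
drive_tool(steps=[{"delta_pos": [0,0,-1],"yaw": 0,"hand": 40},{"delta_pos": [0,0,-1],"yaw": 0,"hand": 40},{"delta_pos": [0,0,-0.8],"yaw": 0,"hand": 40},{"delta_pos": [0,0,0],"yaw": 0,"hand": 40},{"delta_pos": [0,0,0],"yaw": 0,"hand": 40}])

```text
clock: 38.12
eef_pos: [626.9, 70.5, 52.6]
eef_rot: [3.14, -0.0, 1.571]
wrist_force: [-0.9, 1.2, 3.8]
finger_gap: 49.6
```

Request:
drive_tool(steps=[{"delta_pos": [0,0,0],"yaw": 0,"hand": 53},{"delta_pos": [0,0,0],"yaw": 0,"hand": 66},{"delta_pos": [0,0,0],"yaw": 0,"hand": 66},{"delta_pos": [0,0,10],"yaw": 0,"hand": 66},{"delta_pos": [0,0,20],"yaw": 0,"hand": 66}])

```text
clock: 38.53
eef_pos: [625.3, 70.2, 80.2]
eef_rot: [-3.138, 0.0, 1.571]
wrist_force: [-0.8, -0.9, 0.2]
finger_gap: 65.4
```

Request:
drive_tool(steps=[{"delta_pos": [0,0,30],"yaw": 0,"hand": 66},{"delta_pos": [0,0,30],"yaw": 0,"hand": 70},{"delta_pos": [-25,0,25],"yaw": -0.12,"hand": 70},{"delta_pos": [-28,0,25],"yaw": -0.12,"hand": 70},{"delta_pos": [-28,0,15],"yaw": -0.12,"hand": 70}])

```text
clock: 38.95
eef_pos: [544.9, 70.3, 209.7]
eef_rot: [3.139, -0.001, 1.205]
wrist_force: [0.6, 0.4, 2.0]
finger_gap: 70.4
```

Request:
drive_tool(steps=[{"delta_pos": [-28,-10,0],"yaw": -0.12,"hand": 70},{"delta_pos": [-28,-14,0],"yaw": -0.12,"hand": 70},{"delta_pos": [-28,-14,0],"yaw": -0.12,"hand": 70},{"delta_pos": [-28,-14,0],"yaw": -0.12,"hand": 70},{"delta_pos": [-10,-14,0],"yaw": -0.12,"hand": 70}])

```text
clock: 39.37
eef_pos: [420.8, 4.0, 207.3]
eef_rot: [3.141, -0.0, 0.605]
wrist_force: [0.1, 1.1, 0.2]
finger_gap: 69.3
```

Request:
drive_tool(steps=[{"delta_pos": [0,0,0],"yaw": -0.12,"hand": 70},{"delta_pos": [0,0,0],"yaw": -0.12,"hand": 70},{"delta_pos": [0,0,0],"yaw": -0.12,"hand": 70},{"delta_pos": [0,0,0],"yaw": -0.12,"hand": 70},{"delta_pos": [0,0,0],"yaw": -0.12,"hand": 70}])

```text
clock: 39.78
eef_pos: [423.4, 4.3, 207.4]
eef_rot: [3.142, -0.001, 0.005]
wrist_force: [-0.5, 0.2, 0.1]
finger_gap: 69.8
```

Request:
drive_tool(steps=[{"delta_pos": [0,0,0],"yaw": 0,"hand": 70},{"delta_pos": [0,0,0],"yaw": 0,"hand": 70},{"delta_pos": [0,0,0],"yaw": 0,"hand": 70}])

```text
clock: 40.03
eef_pos: [423.5, 4.3, 206.9]
eef_rot: [3.142, -0.0, 0.015]
wrist_force: [0.5, -0.3, -0.4]
finger_gap: 69.8
```

```bash
python3 - <<'E'
from h import *
c=snap('wrist','w30'); s=manip.read_state(); print(s['eef_pos'],s['eef_rot'],s['wrist_force'],s['finger_gap'],c['position'])
stock(c,12)
c=snap('scene','s30'); crop('s30',190,120,470,275,2.8,'s30a'); lean(c)
snap('side','d30')
E
```

```text
[423.46715211   4.32331305 206.86128528] [ 3.14153621e+00 -2.52288946e-04  1.41816018e-02] [ 0.93772893 -0.04488591 -1.0555948 ] 69.6641721157243 [497.67191489   4.86525571 368.48331119]
pot [330.  75.] rect c [527.    3.4] size [49.4 66.5] ang 89.7
box [330.  75.] rect c [526.1   3.4] size [47.9 64.4] ang 89.7
slate n 736 [ 417.3 -310.8   54.4] [0.962 0.077 0.263] lean deg 15.23 yaw 0.079
```

View pics/w30.png

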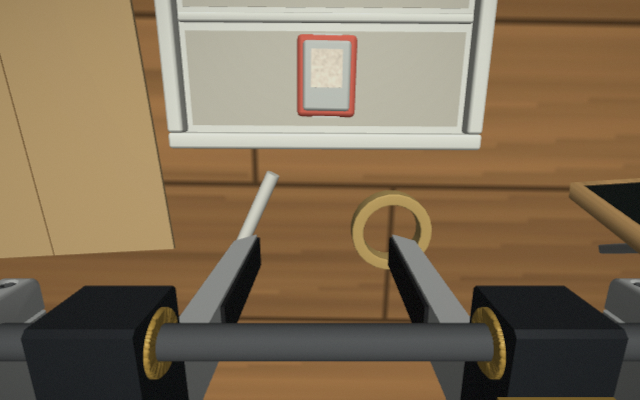

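View pics/s30a.png

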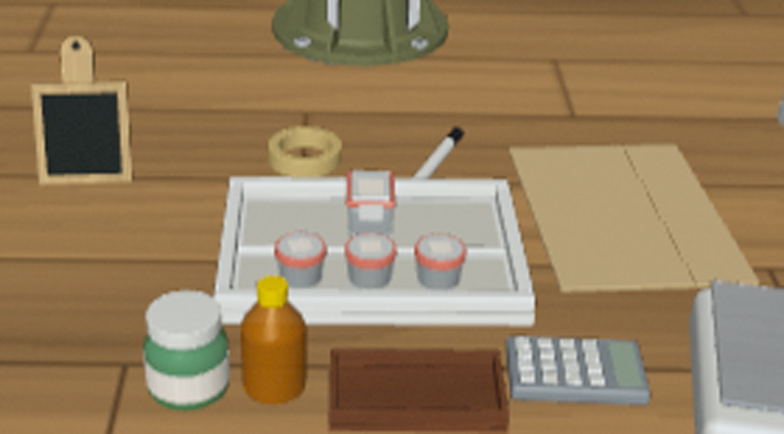

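View pics/d30.png

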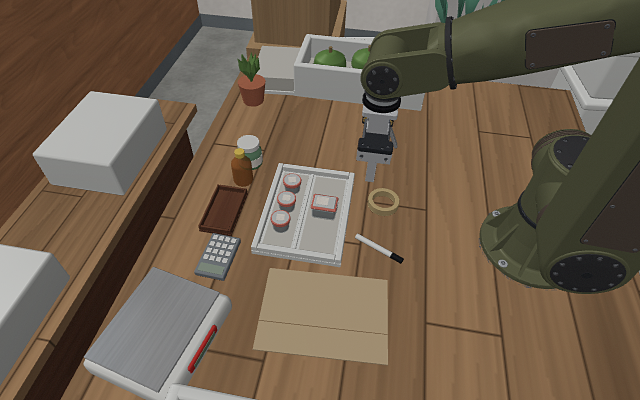

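```bash
python3 - <<'E'
from h import *
stock(load('s30'),12); print('side'); stock(load('d30'),12)
for f in('d30','s30'):
    P=cloud(load(f)); m=(P[...,2]>44)&(P[...,2]<70)&(abs(P[...,1])<130)&(P[...,0]>470)&(P[...,0]<670)
    n,l,s,ce=cv2.connectedComponentsWithStats(m.astype(np.uint8))
    for i in range(1,n):
        if s[i,4]>40: 
            r=cv2.minAreaRect(P[l==i][:,:2].astype(np.float32)); print(f,np.round(r[0],1),np.round(r[1],1),round(r[2],1))
E
```

```text
pot [270.  19.] rect c [-1989.3  -361.6] size [1123.5  461.2] ang 1.0
box [270.  19.] rect c [-1934.9  -356.6] size [1106.5  454.3] ang 1.0
pot [199.  18.] rect c [-2106.6  -929. ] size [1392.7  366.7] ang 10.3
box [199.  18.] rect c [-2050.4  -915.4] size [1371.6  361.1] ang 10.3
side
pot [201. 349.] rect c [703.  422.3] size [100.3  13.3] ang 80.4
box [201. 349.] rect c [699.8 426. ] size [99.1 13.1] ang 80.4
pot [250.  98.] rect c [ 842.8 -414.3] size [54.3 93.6] ang 27.5
box [250.  98.] rect c [ 837.9 -400.6] size [53.6 92.5] ang 27.5
d30 [626.7 -62.6] [48.3 48.8] 74.5
d30 [627.7   5.5] [48.5 48.4] 87.2
d30 [527.4   4.7] [66.6 51.6] 1.4
d30 [628.2  71.5] [46.6 50.9] 32.2
s30 [530.8   3.7] [46.3 65.3] 89.9
s30 [627.8 -65.9] [50.2 46.5] 50.3
s30 [628.3   2.1] [48.  49.1] 20.7
s30 [628.7  67.8] [47.9 47.7] 26.5
```

```bash
python3 - <<'E'
from h import *
s=manip.read_state(); print(s['clock'],s['wrist_force']); print(manip.sign_off())
E
```

```text
40.1833 [-0.2776471  -1.0344099  -0.32053648]
the job is handed in; nothing more can be done
None
```

The counter is set out as asked, and I handed the job in at 40 s.

- **Sign:** I opened the prop leg and stood the sign up by its handle. It rests on the leg, facing the customers, with its bottom edge within a few millimetres of where it lay.
    - **Leg:** It took four grips. The first lifted the whole sign, so I lowered it. The second slipped off partway, the third stopped short of full opening, and the fourth finished it. The sign slid about 5 mm away from the robot during this.
    - **Final check:** The lean measured 15.2–16.3° (16° expected), and the face points about 5° off straight ahead, as the sign lay.
- **Stock:** There was one box and three pots, and the cardboard is now empty.
    - **Box:** It stands at the middle of the near lane, within about 1 mm by the wrist camera, with its long side straight across.
    - **Pots:** They stand in a straight row down the far lane with gaps of about 17 mm. The depth views put them 1–3 mm further towards the customers than the lane centre I aimed for. The calibration is good to about 2 mm, so I left them.
- **Other things:** In the last pictures the tape, marker, oil, pickles, coin dish and calculator look undisturbed. I saw no item knocked aside and no grip failure beyond the leg slip.

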